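# Sort vials, jar and sampling tubes into their trays after a run

### The arm

A 7-joint arm with a two-finger parallel gripper is mounted at the origin on the work surface. World frame = base frame: x ahead of the robot, y to its left, z up, the work surface at z = 0. Lengths are in m, angles in rad, forces in N, time in s.
With the tool pointing down it reaches from about 0.425 to 0.925 m from the base axis. Payload 6.8 kg.
Tool frame: the origin (TCP) lies on the centre line of the jaws, within the pads' length; the fingertips stand 17 mm ahead of it and the grasp point (between the pads) lies 2 mm behind it (nose_length is the distance from the TCP to the fingertips, in m); z points along the fingers, x is the direction in which the jaws open and shut, and the axes are right-handed (so a half turn about z gives the same grasp; the last joint's range is limited). The gripper opens to 85 mm and grips with 20 to 120 N. Pads are 22 mm wide; open, the fingers measure 114 mm over their backs; the gripper's body (76 mm by 85 mm) begins 54 mm behind the grasp point. The pads swing forward as they close: fully open they stand 13 mm farther back than shut.
Start: joints at [-0.108, 0.477, 0.022, 1.555, -0.011, 1.109, -0.083], TCP at [0.675, 0, 0.248] pointing down, gripper open.
Joint ranges: [-2.96, 2.96], [-0.34, 2.1], [-1.41, 1.46], [0.24, 2.44], [-1.37, 4.51], [0.17, 1.92], [-2.96, 2.96]. Speed limits (rad/s): [2.39, 2.39, 3.14, 3.14, 3.14, 3.14, 3.14].

### API

Orientations are given as a unit quaternion [w, x, y, z].
In Python, from station import * gives the robot as it stands.
- The arm moves only by the tool send_rows, never from a script. Its argument "commands" is a list of rows, each an object with "translation": the shift along the tool's x, y, z in m, a list of three; "rot": the turn, a rotation vector about the tool's x, y, z in degrees, a list of three; "grip": the finger opening in m, from 0 to 0.0854. In form: [{"translation": [tx, ty, tz], "rot": [rx, ry, rz], "grip": grip}, ...]. A call has exactly 5 rows; each row shifts and turns the commanded pose from where the row before left it, along the tool's axes as they then stand; what a row does not reach is not made up. A row lasts 1/12 s, in which the tool goes at most 41.7 mm and 7.16 degrees, less where a joint would pass 70% of its speed; a pose out of reach is approached as far as the arm can. A call with a gripper value outside its range is refused whole. The fingers move at their own pace and stop on an object; "force" is the grip in N (left out, the last holds). Time passes only in rows, so rows that do not move let the fingers close, or fill a call up. It gives the time, the measured TCP pose, the force and the opening at its end, in the units of the state.
- get_obs(): the state, without advancing time (a new reading comes with each control period).
- read_camera(name): name is "scene" or "side" or "wrist"; returns a dict with "pixels" (400x640x3 uint8, red, green, blue), "depth" (400x640 float32, m along the optical axis (not along the pixel's ray), 0 where there is no reading), "mtx" (3x3 intrinsics, pixels), "extrinsics" (4x4, takes a point from camera to world coordinates). Camera axes: x right, y up, looking along -z (the intrinsics and any distortion apply to the point x, -y, -z); pixel columns grow to the right and rows downward; lengths in m; the calibration is good to about 2 mm. A picture is of the moment at which its call begins.
- hand_in(): hands the job in, once; it reports no verdict.
The state is a dict: "t": time; "q": joint angles; "joint_vel": joint speeds; "joint_torque": joint torques, N m; "eef_pos": TCP position; "tool_rot": TCP orientation; "contact_force": force on the tool from outside, world axes, zero at the start; "torque": the same for the moment, N m; "gripper_width": opening from 0.0 (shut) to 1.0 (fully open).
Only numpy, scipy, OpenCV 4.12 (cv2) and the standard library are available. Lean on these libraries where they do the work, as an engineer would, in place of code of your own. Each camera call takes 0.05 s, during which the arm holds its last target.

### The job

The run is over, so sort the mixed pieces on the bench into their trays: stand both slim capped vials in the square tray, stand the squat jar in the round tray, and lay both steel tubes flat and lengthwise, side by side, in the oblong tray. Keep the vials and the jar upright and set them down without dropping them, and leave the pen and the little cardboard box between the trays where they are.

Things in the scene. Friction and masses are not known exactly. Their poses are not given: they have to be found in the camera images.
- vial_a_center (a point): one of two identical slim amber glass sample vials with a crimped aluminium cap, standing upright on the bench: body 23 mm diameter for the lower 38 mm, cap 21 mm diameter above it, 50 mm tall in all, about 30 g. Point: its centre, 25 mm above its underside; z up its axis
- vial_b_center (a point): one of two identical slim amber glass sample vials with a crimped aluminium cap, standing upright on the bench: body 23 mm diameter for the lower 38 mm, cap 21 mm diameter above it, 50 mm tall in all, about 30 g. Point: its centre, 25 mm above its underside; z up its axis
- jar_center (a point): a squat white plastic sample jar with a grey screw lid, standing upright on the bench: 44 mm diameter, lid (the upper 12 mm) 46 mm diameter, 40 mm tall, about 60 g. Point: its centre, 20 mm above its underside; z up its axis
- tube_a_center (a point): one of two identical steel sampling tubes lying on the bench: 100 mm long, round steel barrel 9 mm in diameter over the middle 64 mm, and a brass hexagonal end cap at each end (18 mm long, 16 mm across flats) on which it rests without rolling; about 50 g. Point: its centre, half-way along the barrel on its axis, 8 mm above what it lies on; x runs along the tube
- tube_b_center (a point): one of two identical steel sampling tubes lying on the bench: 100 mm long, round steel barrel 9 mm in diameter over the middle 64 mm, and a brass hexagonal end cap at each end (18 mm long, 16 mm across flats) on which it rests without rolling; about 50 g. Point: its centre, half-way along the barrel on its axis, 8 mm above what it lies on; x runs along the tube
- vial_tray: the vial tray: a square grey plastic open tray fixed to the bench, 120 x 120 mm outside, 112 x 112 mm inside, walls 4 mm thick rising to 14 mm above the bench, floor 4 mm above the bench. Origin: centre of its underside, on the bench; x and y along its sides, z up
- jar_tray: the jar tray: a round aluminium open tray fixed to the bench, 120 mm diameter outside, 112 mm inside, wall rising to 14 mm above the bench, floor 4 mm above the bench. Origin: centre of its underside, on the bench; z up
- tube_tray: the tube tray: an oblong steel open tray fixed to the bench, 138 mm long (its y) by 98 mm wide (its x) outside, 130 x 90 mm inside, walls 4 mm thick rising to 14 mm above the bench, floor 4 mm above the bench. Each long wall has a 74 mm gap in its middle, open down to the floor, for the fingers. Origin: centre of its underside, on the bench; z up
- pen_center (a point): a marker pen lying loose on the bench between two trays, not to be moved: white with a blue cap, six-sided, 126 mm long, 12 mm thick. Point: close to the middle of its length, 6 mm above the bench; x along the pen
- septa_box_center (a point): a small plain cardboard box standing loose on the bench between two trays, not to be moved: 45 x 30 x 18 mm high. Point: its centre, 9 mm above the bench; x along the 45 mm side
Mind the look-alikes: they are no part of the job. Leave any black or pink look-alike of the part that bears tube_a_center alone.

How it is judged:
At the end, for the whole second after the job is handed in: Vials upright on the floor of the square tray; jar upright on the floor of the round tray (upright: within 0.15 rad); both tubes flat on the oblong tray's floor, not stacked, within 0.4 rad of lengthwise, centres within 20 mm of its middle along it, 40 mm across; all at rest (x of vial_a_center in the frame of vial_tray between -0.047 and 0.047 m and y of vial_a_center in the frame of vial_tray between -0.047 and 0.047 m and z of vial_a_center in the frame of vial_tray between 0.024 and 0.034 m and angle between each of vial_a_center, vial_b_center, jar_center's own z axis and vertical below 0.15 rad and linear speed of each of vial_a, vial_b, jar, tube_a, tube_b below 0.03 m/s and x of vial_b_center in the frame of vial_tray between -0.047 and 0.047 m and y of vial_b_center in the frame of vial_tray between -0.047 and 0.047 m and z of vial_b_center in the frame of vial_tray between 0.024 and 0.034 m and horizontal distance between jar_center and jar_tray below 0.035 m and z of jar_center in the frame of jar_tray between 0.019 and 0.029 m and x of tube_a_center in the frame of tube_tray between -0.04 and 0.04 m and y of tube_a_center in the frame of tube_tray between -0.02 and 0.02 m and z of tube_a_center in the frame of tube_tray between 0.008 and 0.017 m and angle between the x axis of each of tube_a_center, tube_b_center and the y axis of tube_tray, either way round below 0.4 rad and x of tube_b_center in the frame of tube_tray between -0.04 and 0.04 m and y of tube_b_center in the frame of tube_tray between -0.02 and 0.02 m and z of tube_b_center in the frame of tube_tray between 0.008 and 0.017 m); the robot touches nothing.
It fails at once if a vial or the jar is tipped over (leaning more than 0.9 rad) (angle between any of vial_a_center, vial_b_center, jar_center's own z axis and vertical above 0.9 rad).
It fails at once if a vial or the jar is dropped or thrown (faster than 0.9 m/s while not held, a fall of about 40 mm) ((linear speed of vial_a above 0.9 m/s and contact force between vial_a and the fingers below 0.05 N) or (linear speed of vial_b above 0.9 m/s and contact force between vial_b and the fingers below 0.05 N) or (linear speed of jar above 0.9 m/s and contact force between jar and the fingers below 0.05 N)).
It fails at once if the pen or the small cardboard box is shifted by more than 25 mm (distance of any of pen_center, septa_box_center from where it was at the start of the episode above 0.025 m).
It also fails if it takes over 118 s, if anything falls off the work surface, if the arm or the gripper's body presses on something with over 40 N, if the wrist force passes 120 N, or if a joint passes its speed limit or range.

## Working session

There is one attempt and no reset: what is moved stays moved. The work goes in short steps, Python scripts to look and compute and a tool call to move; the robot and the scene stay as the last step left them, time stands still between calls to the robot, and variables do not carry over. Pictures are saved under pics/ and viewed, and the job is handed in when it is done.

Besides the shell and the picture viewer there is one more tool, called after "Emit:" in YAML: its name, and indented under it one key for each argument. send_rows: Moves the arm, as the interface text tells. Its arguments: {"type":"object","properties":{"commands":{"type":"array","items":{"type":"object","properties":{"translation":{"type":"array","items":{"type":"number"}},"rot":{"type":"array","items":{"type":"number"}},"grip":{"type":"number"}}}},"force":{"type":"number"}},"required":["commands"]}

```bash
ls; mkdir -p pics; python3 - <<'E'
from station import *
import cv2
o=get_obs();print(o)
for n in ["scene","side","wrist"]:
    c=read_camera(n);cv2.imwrite(f"pics/{n}0.png",c["pixels"][:,:,::-1]);print(n,c["mtx"].tolist(),c["extrinsics"].round(4).tolist(),(c["depth"]>0).mean())
E
```

```text
pics
{'t': 0.0, 'q': array([-0.10806176,  0.47781669,  0.02234843,  1.55643488, -0.01153991,
        1.10927944, -0.08309734]), 'joint_vel': array([ 0.0022897 ,  0.00082277,  0.00028641, -0.00101182, -0.00157531,
        0.00171306,  0.00073191]), 'joint_torque': array([-5.45967814e-04, -5.96443820e+01,  1.60769675e+00, -2.81194621e+01,
        1.24063640e-02,  9.39900521e-03,  2.20753498e-05]), 'eef_pos': array([ 6.74451707e-01, -3.15033651e-05,  2.47321704e-01]), 'tool_rot': array([ 5.16025649e-05,  9.99999590e-01, -1.96685008e-05, -9.03840141e-04]), 'contact_force': array([-0.15677533, -0.54413097,  0.76081657]), 'torque': array([ 0.04061614, -0.04749406,  0.0221604 ]), 'gripper_width': 0.9995959111678727}
scene [[445.30322463645217, 0.0, 316.3636045749385], [0.0, 445.30322463645217, 203.53218207109117], [0.0, 0.0, 1.0]] [[0.5933, -0.429, 0.6811, 1.1831], [0.805, 0.3109, -0.5053, -0.4965], [0.005, 0.8481, 0.5298, 0.5508], [0.0, 0.0, 0.0, 1.0]] 0.99609375
side [[413.80262678629936, 0.0, 327.48631741526674], [0.0, 413.80262678629936, 196.8072631925375], [0.0, 0.0, 1.0]] [[-0.9659, 0.1294, -0.2244, 0.297], [-0.2586, -0.5341, 0.8049, 0.7169], [-0.0157, 0.8355, 0.5493, 0.5495], [0.0, 0.0, 0.0, 1.0]] 0.995984375
wrist [[310.5943644922902, 0.0, 314.5161734088006], [0.0, 310.5943644922902, 201.74165018121136], [0.0, 0.0, 1.0]] [[1.0, -0.0005, 0.0015, 0.6745], [0.0, 0.948, 0.3183, 0.0816], [-0.0016, -0.3183, 0.948, 0.3727], [0.0, 0.0, 0.0, 1.0]] 0.99601953125
```

View pics/scene0.png

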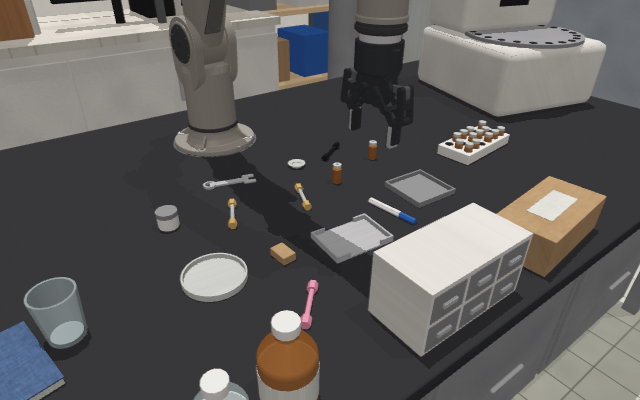

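View pics/side0.png

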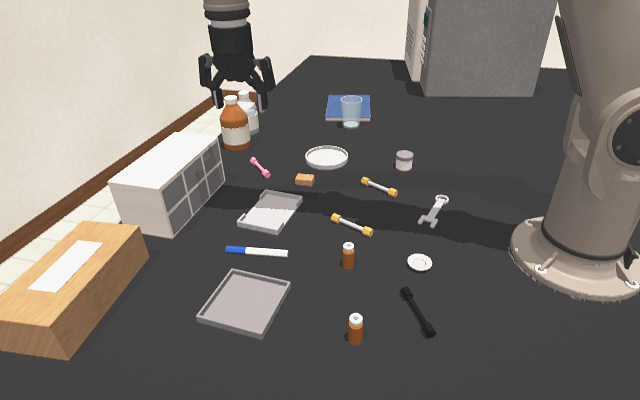

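View pics/wrist0.png

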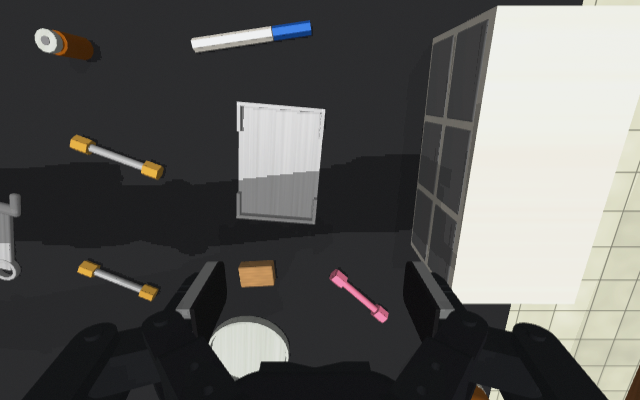

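```bash
cat > h.py <<'E'
from station import *
import numpy as np, cv2
def cloud(c):
    d=c["depth"];K=c["mtx"];E=c["extrinsics"]
    v,u=np.mgrid[0:400,0:640]
    x=(u-K[0,2])/K[0,0]*d; y=(v-K[1,2])/K[1,1]*d
    P=np.stack([x,-y,-d],-1)@E[:3,:3].T+E[:3,3]
    return P
def ray(c,u,v,z):
    K=c["mtx"];E=c["extrinsics"]
    r=E[:3,:3]@np.array([(u-K[0,2])/K[0,0],-(v-K[1,2])/K[1,1],-1])
    o=E[:3,3];return (o+r*(z-o[2])/r[2])[:2]
def blobs(m,amin=15):
    n,l,s,ce=cv2.connectedComponentsWithStats(m.astype(np.uint8))
    return [(ce[i],s[i],l==i) for i in range(1,n) if s[i][4]>=amin]
E
python3 - <<'E'
from h import *
for n in ["scene","side","wrist"]:
    c=read_camera(n);P=cloud(c);h=cv2.cvtColor(c["pixels"],cv2.COLOR_RGB2HSV).astype(int)
    H,S,V=h[...,0],h[...,1],h[...,2]
    ok=(c["depth"]>0)&(P[...,0]>0.25)&(P[...,0]<1.0)&(abs(P[...,1])<0.6)&(P[...,2]<.07)&(P[...,2]>0.003)
    print(n,"bench z",np.median(P[...,2][(V<60)&(c["depth"]>0)&(abs(P[...,2])<.02)]))
    for name,m in [("gold",(H>12)&(H<28)&(S>110)&(V>90)),("amber",(H>4)&(H<=13)&(S>180)),("blue",(H>100)&(H<125)&(S>150)),("light",(S<40)&(V>95)),("pink",(H>150)&(S>80)),("all",H>-1)]:
        for ce,s,l in blobs(m&ok):
            p=P[l];
            mn,mx=p.min(0),p.max(0)
            print(name,s[4],ce.round(0).astype(int),"med",np.median(p,0).round(3),"bb",mn.round(3)[:2],mx.round(3), 'axis', ray(c,*ce,0.008).round(3))
E
```

```text
scene bench z 0.0010809267082791951
gold 46 [466 137] med [0.481 0.551 0.039] bb [0.468 0.527] [0.506 0.587 0.046] axis [0.443 0.618]
gold 23 [479 136] med [0.506 0.588 0.041] bb [0.499 0.562] [0.512 0.597 0.045] axis [0.463 0.655]
gold 30 [487 139] med [0.532 0.589 0.037] bb [0.522 0.585] [0.539 0.596 0.045] axis [0.493 0.653]
gold 35 [458 146] med [0.513 0.485 0.038] bb [0.503 0.481] [0.52  0.502 0.047] axis [0.472 0.545]
gold 77 [372 151] med [0.381 0.289 0.025] bb [0.363 0.281] [0.385 0.303 0.042] axis [0.354 0.315]
gold 56 [471 148] med [0.542 0.494 0.039] bb [0.529 0.484] [0.548 0.529 0.047] axis [0.503 0.563]
gold 98 [337 175] med [0.429 0.125 0.025] bb [0.416 0.119] [0.434 0.141 0.042] axis [0.405 0.145]
gold 39 [298 186] med [0.406 0.025 0.016] bb [0.391 0.017] [0.414 0.033 0.019] axis [0.395 0.031]
gold 44 [232 202] med [ 0.375 -0.138  0.015] bb [ 0.359 -0.147] [ 0.384 -0.127  0.018] axis [ 0.365 -0.133]
gold 63 [306 205] med [ 0.485 -0.005  0.013] bb [ 0.468 -0.013] [0.491 0.004 0.019] axis [ 0.477 -0.001]
gold 29 [597 211] med [0.909 0.426 0.057] bb [0.907 0.398] [0.912 0
[... 11843 characters left out ...]
bb [ 0.577 -0.068] [0.685 0.078 0.016] axis [0.631 0.009]
all 1009 [115 156] med [0.439 0.017 0.012] bb [ 0.394 -0.012] [0.491 0.041 0.018] axis [0.438 0.016]
all 1140 [  8 235] med [ 0.275 -0.086  0.007] bb [ 0.25  -0.152] [ 0.305 -0.031  0.01 ] axis [ 0.279 -0.086]
all 797 [117 279] med [ 0.407 -0.15   0.012] bb [ 0.362 -0.183] [ 0.457 -0.123  0.017] axis [ 0.406 -0.152]
all 877 [256 273] med [ 0.598 -0.136  0.017] bb [ 0.574 -0.156] [ 0.62  -0.124  0.02 ] axis [ 0.596 -0.142]
all 640 [358 295] med [ 0.734 -0.174  0.012] bb [ 0.694 -0.216] [ 0.776 -0.136  0.018] axis [ 0.735 -0.177]
all 3096 [248 344] med [ 0.574 -0.264  0.004] bb [ 0.521 -0.328] [ 0.635 -0.214  0.016] axis [ 0.577 -0.261]
```

```bash
python3 - <<'E'
from h import *
for n in ["scene","side","wrist"]:
    c=read_camera(n);P=cloud(c)
    for nm,cx,cy in [("vial",.571,.272),("tube",.631,.008),("jar",.575,-.276)]:
        m=(abs(P[...,0]-cx)<.085)&(abs(P[...,1]-cy)<.085)&(P[...,2]>.0025)&(P[...,2]<.018)&(np.linalg.norm(P[...,:2]-[.6,-.14],axis=-1)>.032)&~((abs(P[...,1]-.142-(P[...,0]-.607)*.12)<.02))
        b=max(blobs(m),key=lambda b:b[1][4]);p=P[b[2]]
        p=p[p[:,2]>.009]
        if len(p)<10: continue
        q=(p[:,:2]*1000).astype(np.float32)
        print(n,nm,len(p),[np.round(x,1) for x in cv2.minAreaRect(q)],[np.round(x,1) for x in cv2.minEnclosingCircle(q)])
    if n!="wrist":
        i=c["pixels"][:,:,::-1]
        r=i[130:240,140:460] if n=="scene" else i[140:360,300:480]
        cv2.imwrite(f"pics/crop_{n}.png",cv2.resize(r,None,fx=2.5,fy=2.5,interpolation=cv2.INTER_CUBIC))
    if n=="wrist":
      # tube axis via gold blobs
      pass
E
```

```text
scene vial 459 [array([572.1, 269.9]), array([125.1, 123.8]), np.float64(86.6)] [array([572.8, 267.8]), np.float64(85.0)]
scene tube 416 [array([631.4,   4.2]), array([141.9,  99.6]), np.float64(85.3)] [array([631.5,   4. ]), np.float64(84.2)]
scene jar 586 [array([ 577.2, -277.1]), array([118.6, 119.9]), np.float64(55.1)] [array([ 575.7, -278.4]), np.float64(61.7)]
side vial 919 [array([572.4, 272.6]), array([122.7, 121.9]), np.float64(87.0)] [array([572.6, 273. ]), np.float64(85.3)]
side tube 336 [array([630. ,   6.6]), array([142.4, 100.2]), np.float64(85.4)] [array([629. ,   6.9]), np.float64(84.5)]
side jar 221 [array([ 573.5, -271.4]), array([118.7, 121.5]), np.float64(46.7)] [array([ 573.2, -273.3]), np.float64(62.8)]Traceback (most recent call last):
  File "<stdin>", line 6, in <module>
ValueError: max() iterable argument is empty
```

View pics/crop_scene.png

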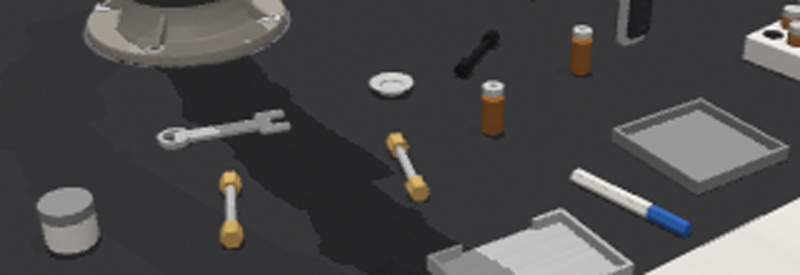

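View pics/crop_side.png

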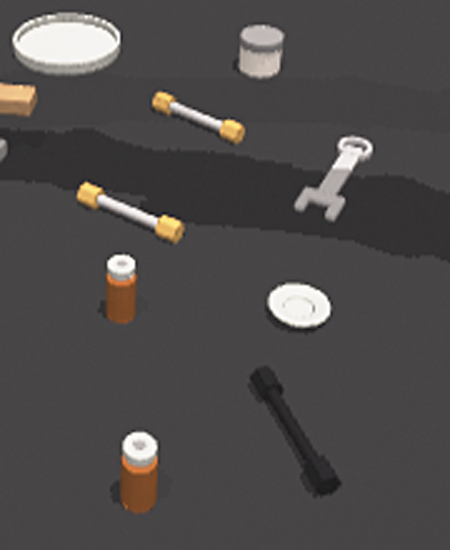

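Candidates, scene pixels:
- **Vials:** free-standing amber at (337,174) and (373,150). The vials in the rack around (470,145) are not to be taken.
- **Jar:** white with a grey lid at (167,218). The white dish (297,163) and the glass (55,310) are not it.
- **Tubes:** brass and steel at (303,196) and (233,213). The look-alikes are black (331,152) and pink (309,304), and there is a wrench at (230,181).

The crops confirm the choices. The first tube is at about (0.4415, 0.0145), lying at −21°.

Emit:
send_rows:
  commands:
    - {"translation": [-0.029, -0.002, 0.012], "rot": [0, 0, 0], "grip": 0.06}
    - {"translation": [-0.029, -0.002, 0.012], "rot": [0, 0, 0], "grip": 0.06}
    - {"translation": [-0.029, -0.002, 0.012], "rot": [0, 0, 0], "grip": 0.06}
    - {"translation": [-0.029, -0.002, 0.012], "rot": [0, 0, 0], "grip": 0.06}
    - {"translation": [-0.029, -0.002, 0.012], "rot": [0, 0, 0], "grip": 0.06}
  force: 40

```text
t: 0.87
eef_pos: [0.5287, 0.01, 0.188]
tool_rot: [-0.0, 1.0, -0.0, 0.0]
contact_force: [-0.7, 0.5, -0.7]
gripper_width: 0.704
```

Emit:
send_rows:
  commands:
    - {"translation": [-0.029, -0.002, 0.012], "rot": [0, 0, 0], "grip": 0.06}
    - {"translation": [-0.029, -0.002, 0.012], "rot": [0, 0, 0], "grip": 0.06}
    - {"translation": [-0.029, -0.001, 0.012], "rot": [0, 0, 0], "grip": 0.06}
    - {"translation": [0, 0, 0], "rot": [0, 0, -7], "grip": 0.06}
    - {"translation": [0, 0, 0], "rot": [0, 0, -7], "grip": 0.06}

```text
t: 1.28
eef_pos: [0.4406, 0.0149, 0.1517]
tool_rot: [0.0, 0.992, 0.125, -0.001]
contact_force: [1.5, -0.0, -0.3]
gripper_width: 0.705
```

Emit:
send_rows:
  commands:
    - {"translation": [0, 0, 0.01], "rot": [0, 0, -7], "grip": 0.06}
    - {"translation": [0, 0, 0.01], "rot": [0, 0, -7], "grip": 0.06}
    - {"translation": [0, 0, 0.01], "rot": [0, 0, -7], "grip": 0.06}
    - {"translation": [0, 0, 0.01], "rot": [0, 0, -7], "grip": 0.06}
    - {"translation": [0, 0, 0.01], "rot": [0, 0, -7], "grip": 0.06}

```text
t: 1.7
eef_pos: [0.4433, 0.0151, 0.1021]
tool_rot: [0.0, 0.909, 0.417, 0.0]
contact_force: [0.4, -0.2, -0.9]
gripper_width: 0.704
```

Emit:
send_rows:
  commands:
    - {"translation": [0, 0, 0], "rot": [0, 0, -7], "grip": 0.06}
    - {"translation": [0, 0, 0], "rot": [0, 0, -7], "grip": 0.06}
    - {"translation": [0, 0, 0], "rot": [0, 0, -6], "grip": 0.06}
    - {"translation": [0, 0, 0], "rot": [0, 0, 0], "grip": 0.06}
    - {"translation": [0, 0, 0], "rot": [0, 0, 0], "grip": 0.06}

```text
t: 2.12
eef_pos: [0.4432, 0.0149, 0.1024]
tool_rot: [0.0, 0.825, 0.565, 0.0]
contact_force: [-0.8, 0.5, 0.6]
gripper_width: 0.701
```

```bash
python3 - <<'E'
from h import *
c=read_camera("wrist");cv2.imwrite("pics/w1.png",c["pixels"][:,:,::-1]);P=cloud(c)
h=cv2.cvtColor(c["pixels"],cv2.COLOR_RGB2HSV).astype(int);H,S,V=h[...,0],h[...,1],h[...,2]
for ce,s,l in blobs((H>12)&(H<28)&(S>110)&(V>90)&(P[...,2]<.03),80): print(s[4],ce.round(),ray(c,*ce,.01).round(4), np.median(P[l],0).round(4))
E
```

```text
611 [455. 125.] [0.4184 0.1273] [0.4158 0.1232 0.0165]
380 [314. 154.] [0.4015 0.0301] [0.4009 0.032  0.0112]
601 [ 94. 195.] [ 0.3715 -0.1308] [ 0.3711 -0.1299  0.0118]
561 [313. 260.] [ 0.4795 -0.0007] [ 4.777e-01 -3.000e-04  1.460e-02]
370 [109. 291.] [ 0.446  -0.1671] [ 0.4454 -0.1654  0.011 ]
```

View pics/w1.png

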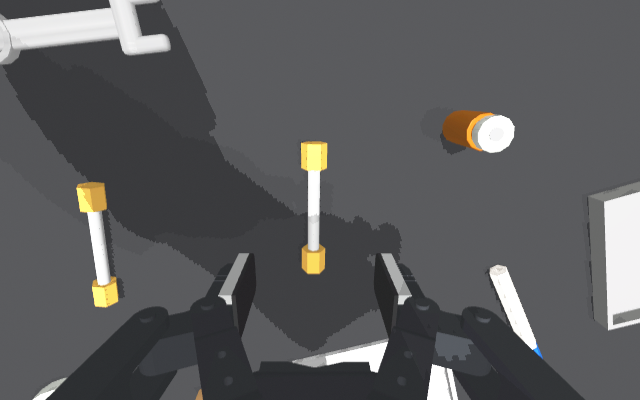

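The wrist picture shows the tube centred between the jaws and running from (314,154) to (313,260). I'll descend and grip.

Emit:
send_rows:
  commands:
    - {"translation": [0, 0, 0.02], "rot": [0, 0, 0], "grip": 0.06}
    - {"translation": [0, 0, 0.02], "rot": [0, 0, 0], "grip": 0.05}
    - {"translation": [0, 0, 0.02], "rot": [0, 0, 0], "grip": 0.05}
    - {"translation": [0, 0, 0.016], "rot": [0, 0, 0], "grip": 0.05}
    - {"translation": [0, 0, 0.006], "rot": [0, 0, 0], "grip": 0.05}

```text
t: 2.58
eef_pos: [0.442, 0.0149, 0.0187]
tool_rot: [-0.0, 0.825, 0.565, -0.001]
contact_force: [-0.1, 0.2, 0.4]
gripper_width: 0.589
```

Emit:
send_rows:
  commands:
    - {"translation": [0, 0, 0], "rot": [0, 0, 0], "grip": 0}
    - {"translation": [0, 0, 0], "rot": [0, 0, 0], "grip": 0}
    - {"translation": [0, 0, 0], "rot": [0, 0, 0], "grip": 0}
    - {"translation": [0, 0, 0], "rot": [0, 0, 0], "grip": 0}
    - {"translation": [0, 0, 0], "rot": [0, 0, 0], "grip": 0}

```text
t: 3.0
eef_pos: [0.4438, 0.0151, 0.0213]
tool_rot: [0.0, 0.824, 0.566, 0.001]
contact_force: [-1.2, 0.1, 5.2]
gripper_width: 0.081
```

Emit:
send_rows:
  commands:
    - {"translation": [0, 0, 0], "rot": [0, 0, 0], "grip": 0}
    - {"translation": [0, 0, -0.005], "rot": [0, 0, 0], "grip": 0}
    - {"translation": [0, 0, -0.02], "rot": [0, 0, 0], "grip": 0}
    - {"translation": [0, 0, -0.025], "rot": [0, 0, 0], "grip": 0}
    - {"translation": [0, 0, -0.025], "rot": [0, 0, 0], "grip": 0}

```text
t: 3.42
eef_pos: [0.4423, 0.015, 0.0962]
tool_rot: [-0.0, 0.824, 0.566, -0.001]
contact_force: [1.2, -0.0, -0.1]
gripper_width: 0.084
```

Emit:
send_rows:
  commands:
    - {"translation": [0, 0, -0.005], "rot": [0, 0, 7], "grip": 0}
    - {"translation": [0, 0, 0], "rot": [0, 0, 7], "grip": 0}
    - {"translation": [0, 0, 0], "rot": [0, 0, 7], "grip": 0}
    - {"translation": [0, 0, 0], "rot": [0, 0, 7], "grip": 0}
    - {"translation": [0, 0, 0], "rot": [0, 0, 7], "grip": 0}

```text
t: 3.83
eef_pos: [0.4429, 0.0149, 0.1008]
tool_rot: [-0.0, 0.957, 0.289, 0.0]
contact_force: [0.2, 0.4, -1.1]
gripper_width: 0.079
```

Emit:
send_rows:
  commands:
    - {"translation": [0, 0, 0], "rot": [0, 0, 7], "grip": 0}
    - {"translation": [0, 0, 0], "rot": [0, 0, 7], "grip": 0}
    - {"translation": [0, 0, 0], "rot": [0, 0, 7], "grip": 0}
    - {"translation": [0, 0, 0], "rot": [0, 0, 7], "grip": 0}
    - {"translation": [0, 0, 0], "rot": [0, 0, 7], "grip": 0}

```text
t: 4.25
eef_pos: [0.4428, 0.015, 0.1007]
tool_rot: [-0.0, 1.0, -0.012, 0.0]
contact_force: [0.6, -0.7, 0.7]
gripper_width: 0.082
```

Emit:
send_rows:
  commands:
    - {"translation": [0, 0, 0], "rot": [0, 0, 3.5], "grip": 0}
    - {"translation": [0.03, -0.001, 0], "rot": [0, 0, 0], "grip": 0}
    - {"translation": [0.03, -0.001, 0], "rot": [0, 0, 0], "grip": 0}
    - {"translation": [0.03, -0.001, 0], "rot": [0, 0, 0], "grip": 0}
    - {"translation": [0.03, -0.001, 0], "rot": [0, 0, 0], "grip": 0}

```text
t: 4.67
eef_pos: [0.564, 0.0096, 0.1008]
tool_rot: [-0.0, 0.999, -0.039, -0.0]
contact_force: [0.9, 0.6, -0.2]
gripper_width: 0.086
```

Emit:
send_rows:
  commands:
    - {"translation": [0.03, -0.001, 0], "rot": [0, 0, 0], "grip": 0}
    - {"translation": [0.03, -0.001, 0], "rot": [0, 0, 0], "grip": 0}
    - {"translation": [0.03, 0, 0], "rot": [0, 0, 0], "grip": 0}
    - {"translation": [0, 0, 0], "rot": [0, 0, 0], "grip": 0}
    - {"translation": [0, 0, 0], "rot": [0, 0, 0], "grip": 0}

```text
t: 5.08
eef_pos: [0.6536, 0.0043, 0.1002]
tool_rot: [-0.0, 0.999, -0.04, 0.0]
contact_force: [-0.1, -0.3, -0.6]
gripper_width: 0.077
```

```bash
python3 - <<'E'
from h import *
c=read_camera("wrist");cv2.imwrite("pics/w2.png",c["pixels"][:,:,::-1]);P=cloud(c)
o=get_obs();print(o["eef_pos"],o["tool_rot"],o["t"])
E
```

```text
[0.65221409 0.00442609 0.10003479] [-7.42031949e-05  9.99223491e-01 -3.93958106e-02 -6.16409197e-04] 5.1333
```

View pics/w2.png

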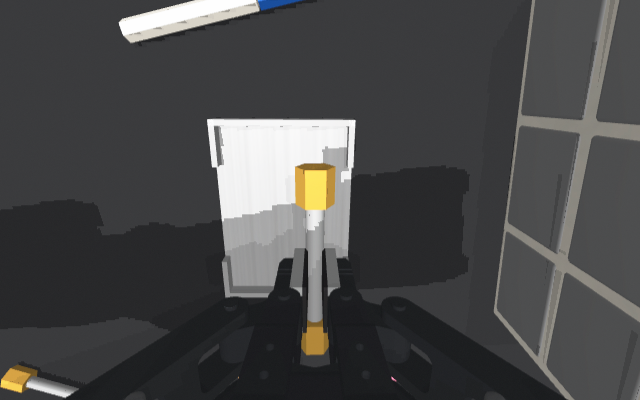

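The tube is held mid-barrel, lengthwise, over the right half of the tray. The tray's far edge runs (209,121)–(355,121). I'll lower and release.

Emit:
send_rows:
  commands:
    - {"translation": [0, 0, 0.02], "rot": [0, 0, 0], "grip": 0}
    - {"translation": [0, 0, 0.02], "rot": [0, 0, 0], "grip": 0}
    - {"translation": [0, 0, 0.018], "rot": [0, 0, 0], "grip": 0}
    - {"translation": [0, 0, 0.01], "rot": [0, 0, 0], "grip": 0}
    - {"translation": [0, 0, 0.005], "rot": [0, 0, 0], "grip": 0}

```text
t: 5.55
eef_pos: [0.6507, 0.0046, 0.0259]
tool_rot: [0.0, 0.999, -0.039, -0.002]
contact_force: [-0.2, -0.3, 0.2]
gripper_width: 0.082
```

Emit:
send_rows:
  commands:
    - {"translation": [0, 0, 0.001], "rot": [0, 0, 0], "grip": 0}
    - {"translation": [0, 0, 0], "rot": [0, 0, 0], "grip": 0}
    - {"translation": [0, 0, 0], "rot": [0, 0, 0], "grip": 0.03}
    - {"translation": [0, 0, 0], "rot": [0, 0, 0], "grip": 0.03}
    - {"translation": [0, 0, 0], "rot": [0, 0, 0], "grip": 0.03}

```text
t: 5.97
eef_pos: [0.6535, 0.0045, 0.0273]
tool_rot: [-0.0, 0.999, -0.039, 0.001]
contact_force: [0.5, -0.3, -0.9]
gripper_width: 0.355
```

Emit:
send_rows:
  commands:
    - {"translation": [0, 0, -0.01], "rot": [0, 0, 0], "grip": 0.03}
    - {"translation": [0, 0, -0.02], "rot": [0, 0, 0], "grip": 0.03}
    - {"translation": [0, 0, -0.025], "rot": [0, 0, 0], "grip": 0.03}
    - {"translation": [0, 0, -0.025], "rot": [0, 0, 0], "grip": 0.04}
    - {"translation": [0, 0, 0], "rot": [0, 0, 0], "grip": 0.05}

```text
t: 6.38
eef_pos: [0.6564, 0.0045, 0.1127]
tool_rot: [-0.001, 0.999, -0.039, 0.005]
contact_force: [1.4, -0.1, 1.2]
gripper_width: 0.576
```

```bash
python3 - <<'E'
from h import *
c=read_camera("wrist");cv2.imwrite("pics/w3.png",c["pixels"][:,:,::-1]);P=cloud(c)
o=get_obs();print(o["eef_pos"],o["tool_rot"],o["t"])
E
```

```text
[0.65533665 0.00450354 0.1104945 ] [-4.19817654e-04  9.99217181e-01 -3.94082385e-02  3.44075923e-03] 6.4333
```

View pics/w3.png

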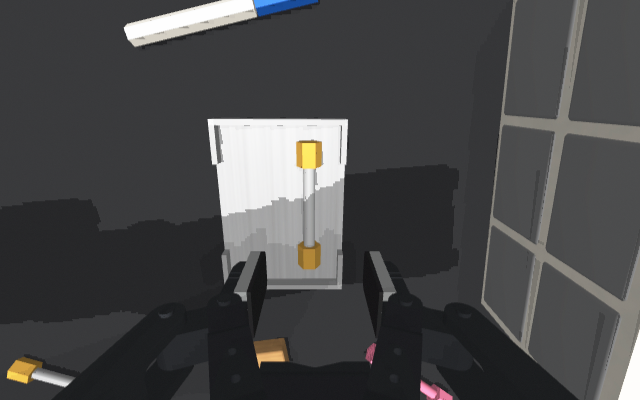

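Tube A lies flat in the tray, caps at (309,154) and (309,256). Now tube B at (0.408, −0.152), lying at −26.5°.

Emit:
send_rows:
  commands:
    - {"translation": [-0.023, 0.0175, 0], "rot": [0, 0, 0], "grip": 0.06}
    - {"translation": [-0.023, 0.0175, 0], "rot": [0, 0, 0], "grip": 0.06}
    - {"translation": [-0.023, 0.0175, 0], "rot": [0, 0, 0], "grip": 0.06}
    - {"translation": [-0.023, 0.0175, 0], "rot": [0, 0, 0], "grip": 0.06}
    - {"translation": [-0.023, 0.0175, 0], "rot": [0, 0, 0], "grip": 0.06}

```text
t: 6.85
eef_pos: [0.5297, -0.0743, 0.1061]
tool_rot: [0.0, 0.999, -0.039, -0.0]
contact_force: [-0.3, -0.4, -0.3]
gripper_width: 0.7
```

Emit:
send_rows:
  commands:
    - {"translation": [-0.023, 0.0175, 0], "rot": [0, 0, 0], "grip": 0.06}
    - {"translation": [-0.023, 0.0175, 0], "rot": [0, 0, 0], "grip": 0.06}
    - {"translation": [-0.023, 0.0175, 0], "rot": [0, 0, 0], "grip": 0.06}
    - {"translation": [-0.023, 0.0175, 0], "rot": [0, 0, 0], "grip": 0.06}
    - {"translation": [-0.023, 0.0175, 0], "rot": [0, 0, 0], "grip": 0.06}

```text
t: 7.27
eef_pos: [0.4083, -0.1524, 0.1063]
tool_rot: [-0.0, 0.999, -0.039, -0.0]
contact_force: [0.5, -0.8, 0.4]
gripper_width: 0.698
```

Emit:
send_rows:
  commands:
    - {"translation": [0, 0, 0], "rot": [0, 0, -7], "grip": 0.06}
    - {"translation": [0, 0, 0], "rot": [0, 0, -7], "grip": 0.06}
    - {"translation": [0, 0, 0], "rot": [0, 0, -7], "grip": 0.06}
    - {"translation": [0, 0, 0], "rot": [0, 0, -7], "grip": 0.06}
    - {"translation": [0, 0, 0], "rot": [0, 0, -7], "grip": 0.06}

```text
t: 7.68
eef_pos: [0.4094, -0.1519, 0.1063]
tool_rot: [-0.0, 0.964, 0.266, -0.0]
contact_force: [-0.3, 0.6, 0.6]
gripper_width: 0.703
```

Emit:
send_rows:
  commands:
    - {"translation": [0, 0, 0], "rot": [0, 0, -7], "grip": 0.06}
    - {"translation": [0, 0, 0], "rot": [0, 0, -7], "grip": 0.06}
    - {"translation": [0, 0, 0], "rot": [0, 0, -7], "grip": 0.06}
    - {"translation": [0, 0, 0], "rot": [0, 0, -7], "grip": 0.06}
    - {"translation": [0, 0, 0], "rot": [0, 0, -5], "grip": 0.06}

```text
t: 8.1
eef_pos: [0.4095, -0.1519, 0.1062]
tool_rot: [-0.0, 0.849, 0.529, -0.0]
contact_force: [-0.6, -0.4, 0.4]
gripper_width: 0.7
```

```bash
python3 - <<'E'
from h import *
c=read_camera("wrist");cv2.imwrite("pics/w4.png",c["pixels"][:,:,::-1]);P=cloud(c)
o=get_obs();print(o["eef_pos"],o["tool_rot"],o["t"])
h=cv2.cvtColor(c["pixels"],cv2.COLOR_RGB2HSV).astype(int);H,S,V=h[...,0],h[...,1],h[...,2]
for ce,s,l in blobs((H>12)&(H<28)&(S>110)&(V>90)&(P[...,2]<.03),80): print(s[4],ce.round(),ray(c,*ce,.01).round(4), np.median(P[l],0).round(4))
E
```

```text
[ 0.40943509 -0.15195963  0.10622231] [-1.63813194e-04  8.47870233e-01  5.30203738e-01 -1.93545736e-04] 8.15
704 [313. 157.] [ 0.3717 -0.1348] [ 0.3711 -0.1344  0.0147]
556 [313. 260.] [ 0.4458 -0.1718] [ 0.4441 -0.1712  0.0145]
275 [632. 350.] [0.6535 0.0443] [0.649  0.0413 0.0128]
```

View pics/w4.png

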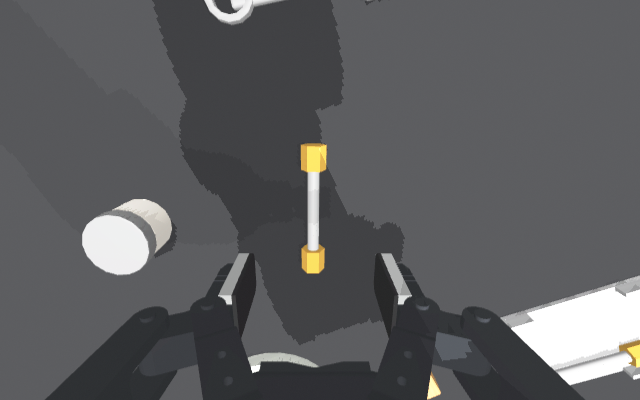

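Tube B is centred between the jaws, caps at (313,157) and (313,260).

Emit:
send_rows:
  commands:
    - {"translation": [0, 0, 0.02], "rot": [0, 0, 0], "grip": 0.06}
    - {"translation": [0, 0, 0.02], "rot": [0, 0, 0], "grip": 0.05}
    - {"translation": [0, 0, 0.02], "rot": [0, 0, 0], "grip": 0.05}
    - {"translation": [0, 0, 0.016], "rot": [0, 0, 0], "grip": 0.05}
    - {"translation": [0, 0, 0.008], "rot": [0, 0, 0], "grip": 0.05}

```text
t: 8.57
eef_pos: [0.4087, -0.1516, 0.0207]
tool_rot: [-0.001, 0.851, 0.525, -0.001]
contact_force: [-0.3, -0.3, 0.9]
gripper_width: 0.581
```

Emit:
send_rows:
  commands:
    - {"translation": [0, 0, 0], "rot": [0, 0, 0], "grip": 0}
    - {"translation": [0, 0, 0], "rot": [0, 0, 0], "grip": 0}
    - {"translation": [0, 0, 0], "rot": [0, 0, 0], "grip": 0}
    - {"translation": [0, 0, 0], "rot": [0, 0, 0], "grip": 0}
    - {"translation": [0, 0, 0], "rot": [0, 0, 0], "grip": 0}

```text
t: 8.98
eef_pos: [0.4104, -0.1521, 0.0232]
tool_rot: [0.001, 0.85, 0.526, 0.001]
contact_force: [-0.4, -0.1, 3.4]
gripper_width: 0.08
```

Emit:
send_rows:
  commands:
    - {"translation": [0, 0, 0], "rot": [0, 0, 0], "grip": 0}
    - {"translation": [0, 0, -0.005], "rot": [0, 0, 0], "grip": 0}
    - {"translation": [0, 0, -0.02], "rot": [0, 0, 0], "grip": 0}
    - {"translation": [0, 0, -0.025], "rot": [0, 0, 0], "grip": 0}
    - {"translation": [0, 0, -0.03], "rot": [0, 0, 0], "grip": 0}

```text
t: 9.4
eef_pos: [0.4086, -0.1515, 0.1026]
tool_rot: [-0.001, 0.85, 0.526, -0.001]
contact_force: [1.7, -0.7, -0.7]
gripper_width: 0.078
```

Emit:
send_rows:
  commands:
    - {"translation": [0, 0, 0], "rot": [0, 0, 7], "grip": 0}
    - {"translation": [0, 0, 0], "rot": [0, 0, 7], "grip": 0}
    - {"translation": [0, 0, 0], "rot": [0, 0, 7], "grip": 0}
    - {"translation": [0, 0, 0], "rot": [0, 0, 7], "grip": 0}
    - {"translation": [0, 0, 0], "rot": [0, 0, 7], "grip": 0}

```text
t: 9.82
eef_pos: [0.4097, -0.1519, 0.1028]
tool_rot: [0.0, 0.97, 0.243, 0.0]
contact_force: [0.6, -0.8, -0.1]
gripper_width: 0.076
```

Emit:
send_rows:
  commands:
    - {"translation": [0, 0, 0], "rot": [0, 0, 7], "grip": 0}
    - {"translation": [0, 0, 0], "rot": [0, 0, 7], "grip": 0}
    - {"translation": [0, 0, 0], "rot": [0, 0, 7], "grip": 0}
    - {"translation": [0, 0, 0], "rot": [0, 0, 7], "grip": 0}
    - {"translation": [0, 0, 0], "rot": [0, 0, 5], "grip": 0}

```text
t: 10.23
eef_pos: [0.4097, -0.1518, 0.1027]
tool_rot: [-0.0, 0.999, -0.042, 0.0]
contact_force: [0.5, 0.1, -1.2]
gripper_width: 0.079
```

Emit:
send_rows:
  commands:
    - {"translation": [0.0235, -0.0218, 0], "rot": [0, 0, 0], "grip": 0}
    - {"translation": [0.0235, -0.0218, 0], "rot": [0, 0, 0], "grip": 0}
    - {"translation": [0.0235, -0.0218, 0], "rot": [0, 0, 0], "grip": 0}
    - {"translation": [0.0235, -0.0218, 0], "rot": [0, 0, 0], "grip": 0}
    - {"translation": [0.0235, -0.0218, 0], "rot": [0, 0, 0], "grip": 0}

```text
t: 10.65
eef_pos: [0.5364, -0.0513, 0.1027]
tool_rot: [-0.0, 0.999, -0.039, 0.0]
contact_force: [0.4, -0.6, -0.9]
gripper_width: 0.081
```

Emit:
send_rows:
  commands:
    - {"translation": [0.0235, -0.0218, 0], "rot": [0, 0, 0], "grip": 0}
    - {"translation": [0.0235, -0.0218, 0], "rot": [0, 0, 0], "grip": 0}
    - {"translation": [0.0235, -0.0218, 0], "rot": [0, 0, 0], "grip": 0}
    - {"translation": [0, 0, 0], "rot": [0, 0, 0], "grip": 0}
    - {"translation": [0, 0, 0], "rot": [0, 0, 0], "grip": 0}

```text
t: 11.07
eef_pos: [0.6117, 0.0093, 0.1024]
tool_rot: [-0.001, 0.999, -0.038, 0.0]
contact_force: [-1.4, -1.0, -0.7]
gripper_width: 0.078
```

```bash
python3 - <<'E'
from h import *
c=read_camera("wrist");cv2.imwrite("pics/w5.png",c["pixels"][:,:,::-1]);P=cloud(c)
o=get_obs();print(o["eef_pos"],o["tool_rot"],o["t"])
E
```

```text
[0.61050131 0.0074503  0.10216175] [ 3.99292522e-05  9.99245598e-01 -3.88332854e-02 -4.57612290e-04] 11.1167
```

View pics/w5.png

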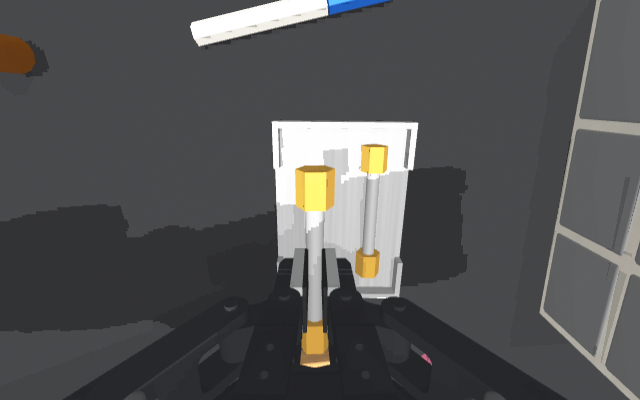

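Emit:
send_rows:
  commands:
    - {"translation": [0, 0, 0.02], "rot": [0, 0, 0], "grip": 0}
    - {"translation": [0, 0, 0.02], "rot": [0, 0, 0], "grip": 0}
    - {"translation": [0, 0, 0.018], "rot": [0, 0, 0], "grip": 0}
    - {"translation": [0, 0, 0.01], "rot": [0, 0, 0], "grip": 0}
    - {"translation": [0, 0, 0.005], "rot": [0, 0, 0], "grip": 0}

```text
t: 11.53
eef_pos: [0.609, 0.0059, 0.0279]
tool_rot: [0.0, 0.999, -0.04, -0.002]
contact_force: [0.7, 0.7, -0.6]
gripper_width: 0.075
```

Emit:
send_rows:
  commands:
    - {"translation": [0, 0, 0.001], "rot": [0, 0, 0], "grip": 0}
    - {"translation": [0, 0, 0], "rot": [0, 0, 0], "grip": 0}
    - {"translation": [0, 0, 0], "rot": [0, 0, 0], "grip": 0.028}
    - {"translation": [0, 0, 0], "rot": [0, 0, 0], "grip": 0.028}
    - {"translation": [0, 0, 0], "rot": [0, 0, 0], "grip": 0.028}

```text
t: 11.95
eef_pos: [0.6116, 0.0073, 0.0292]
tool_rot: [-0.0, 0.999, -0.039, 0.001]
contact_force: [1.0, -0.0, 0.1]
gripper_width: 0.326
```

Emit:
send_rows:
  commands:
    - {"translation": [0, 0, -0.01], "rot": [0, 0, 0], "grip": 0.028}
    - {"translation": [0, 0, -0.02], "rot": [0, 0, 0], "grip": 0.028}
    - {"translation": [0, 0, -0.025], "rot": [0, 0, 0], "grip": 0.028}
    - {"translation": [0, 0, -0.025], "rot": [0, 0, 0], "grip": 0.04}
    - {"translation": [0, 0, -0.02], "rot": [0, 0, 0], "grip": 0.05}

```text
t: 12.37
eef_pos: [0.6116, 0.0072, 0.1312]
tool_rot: [-0.0, 0.999, -0.039, 0.001]
contact_force: [1.2, 0.7, -1.1]
gripper_width: 0.578
```

```bash
python3 - <<'E'
from h import *
c=read_camera("wrist");cv2.imwrite("pics/w6.png",c["pixels"][:,:,::-1]);P=cloud(c)
o=get_obs();print(o["eef_pos"],o["tool_rot"],o["t"])
h=cv2.cvtColor(c["pixels"],cv2.COLOR_RGB2HSV).astype(int);H,S,V=h[...,0],h[...,1],h[...,2]
for ce,s,l in blobs((H>12)&(H<28)&(S>110)&(V>90)&(P[...,2]<.03),80): print(s[4],ce.round(),ray(c,*ce,.014).round(4), np.median(P[l],0).round(4))
E
```

```text
[0.6138724  0.00728387 0.13505472] [-5.85008040e-04  9.99213663e-01 -3.94408328e-02  4.01661597e-03] 12.4167
1107 [44. 56.] [0.4288 0.1312] [0.4317 0.1303 0.0167]
285 [365. 148.] [0.6545 0.0485] [0.6509 0.0491 0.016 ]
273 [313. 151.] [0.6139 0.0495] [0.6129 0.0502 0.016 ]
409 [361. 244.] [ 0.6486 -0.0339] [ 0.6474 -0.032   0.0187]
433 [314. 247.] [ 0.6076 -0.0335] [ 0.6077 -0.0314  0.0189]
574 [311. 332.] [ 0.5976 -0.1238] [ 0.5976 -0.1263  0.0107]
```

View pics/w6.png

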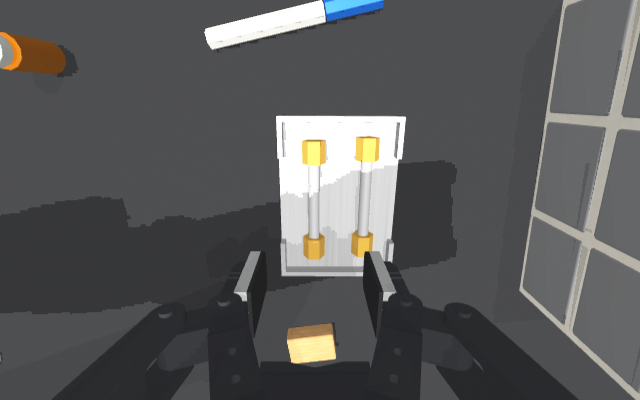

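Both tubes lie flat side by side, caps at about (313,151)/(314,247) and (365,148)/(361,244). Next is the vial near (0.423, 0.132).

Emit:
send_rows:
  commands:
    - {"translation": [-0.0247, -0.0137, 0], "rot": [0, 0, 0], "grip": 0.06}
    - {"translation": [-0.0247, -0.0137, 0], "rot": [0, 0, 0], "grip": 0.06}
    - {"translation": [-0.0247, -0.0137, 0], "rot": [0, 0, 0], "grip": 0.06}
    - {"translation": [-0.0247, -0.0137, 0], "rot": [0, 0, 0], "grip": 0.06}
    - {"translation": [-0.0247, -0.0137, 0], "rot": [0, 0, 0], "grip": 0.06}

```text
t: 12.83
eef_pos: [0.4923, 0.0858, 0.1292]
tool_rot: [-0.0, 0.999, -0.039, 0.001]
contact_force: [0.5, 1.0, -1.0]
gripper_width: 0.701
```

Emit:
send_rows:
  commands:
    - {"translation": [-0.0247, -0.0137, 0], "rot": [0, 0, 0], "grip": 0.06}
    - {"translation": [-0.0247, -0.0137, 0], "rot": [0, 0, 0], "grip": 0.06}
    - {"translation": [-0.0247, -0.0137, 0], "rot": [0, 0, 0], "grip": 0.06}
    - {"translation": [0, 0, 0], "rot": [0, 0, 0], "grip": 0.06}
    - {"translation": [0, 0, 0], "rot": [0, 0, 0], "grip": 0.06}

```text
t: 13.25
eef_pos: [0.4218, 0.1329, 0.1291]
tool_rot: [-0.0, 0.999, -0.038, 0.0]
contact_force: [0.5, -0.4, -1.0]
gripper_width: 0.699
```

```bash
cat > vv.py <<'E'
from h import *
import sys
c=read_camera("wrist");cv2.imwrite(f"pics/{sys.argv[1]}.png",c["pixels"][:,:,::-1]);P=cloud(c)
o=get_obs();print(o["eef_pos"].round(4),o["tool_rot"].round(3),o["t"])
h=cv2.cvtColor(c["pixels"],cv2.COLOR_RGB2HSV).astype(int);H,S,V=h[...,0],h[...,1],h[...,2]
z=float(sys.argv[2])
for ce,s,l in blobs((S<60)&(V>90)&(abs(P[...,2]-z)<.006),80):
    p=P[l];q=(p[:,:2]*1000).astype(np.float32);cc=cv2.minEnclosingCircle(q)
    print(s[4],ce.round(),'ctr',ray(c,*ce,z).round(4),p.mean(0).round(4),[np.round(x,1) for x in cc])
E
python3 vv.py w7 0.05
```

```text
[0.4229 0.1323 0.1291] [-0.     0.999 -0.039  0.001] 13.3
655 [315. 218.] ctr [0.4221 0.134 ] [0.422  0.1337 0.0495] [array([421.9, 132.7]), np.float64(10.6)]
```

View pics/w7.png

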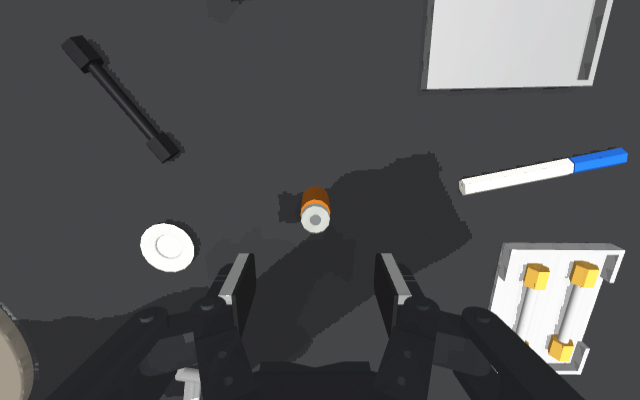

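The vial's cap at (315,218) is centred in the jaws to about 1 mm.

Emit:
send_rows:
  commands:
    - {"translation": [0, -0.001, 0.02], "rot": [0, 0, 0], "grip": 0.06}
    - {"translation": [0, 0, 0.025], "rot": [0, 0, 0], "grip": 0.06}
    - {"translation": [0, 0, 0.025], "rot": [0, 0, 0], "grip": 0.06}
    - {"translation": [0, 0, 0.02], "rot": [0, 0, 0], "grip": 0.06}
    - {"translation": [0, 0, 0.011], "rot": [0, 0, 0], "grip": 0.05}
  force: 30

```text
t: 13.72
eef_pos: [0.4232, 0.1318, 0.0255]
tool_rot: [0.001, 0.999, -0.04, -0.0]
contact_force: [0.4, -0.2, -0.5]
gripper_width: 0.593
```

Emit:
send_rows:
  commands:
    - {"translation": [0, 0, 0], "rot": [0, 0, 0], "grip": 0.035}
    - {"translation": [0, 0, 0], "rot": [0, 0, 0], "grip": 0.03}
    - {"translation": [0, 0, 0], "rot": [0, 0, 0], "grip": 0.025}
    - {"translation": [0, 0, 0], "rot": [0, 0, 0], "grip": 0.01}
    - {"translation": [0, 0, 0], "rot": [0, 0, 0], "grip": 0.01}

```text
t: 14.13
eef_pos: [0.4235, 0.1331, 0.0282]
tool_rot: [-0.0, 0.999, -0.04, 0.001]
contact_force: [0.4, 0.9, 1.0]
gripper_width: 0.259
```

Emit:
send_rows:
  commands:
    - {"translation": [0, 0, 0], "rot": [0, 0, 0], "grip": 0.01}
    - {"translation": [0, 0, -0.003], "rot": [0, 0, 0], "grip": 0.01}
    - {"translation": [0, 0, -0.007], "rot": [0, 0, 0], "grip": 0.01}
    - {"translation": [0, 0, -0.01], "rot": [0, 0, 0], "grip": 0.01}
    - {"translation": [0, 0, -0.015], "rot": [0, 0, 0], "grip": 0.01}

```text
t: 14.55
eef_pos: [0.4219, 0.1328, 0.0627]
tool_rot: [0.0, 0.999, -0.039, -0.001]
contact_force: [0.7, -0.3, -0.3]
gripper_width: 0.259
```

```bash
python3 vv.py w8 0.085
```

```text
[0.4235 0.1333 0.0654] [-0.001  0.999 -0.039  0.001] 14.6
120 [278. 287.] ctr [0.4085 0.1463] [0.408  0.1442 0.0819] [array([407.5, 143.2]), np.float64(3.0)]
116 [351. 287.] ctr [0.4369 0.1441] [0.4371 0.1419 0.0818] [array([437.2, 141.2]), np.float64(3.2)]
2008 [314. 308.] ctr [0.4219 0.1355] [0.4219 0.1345 0.0838] [array([421.9, 132.8]), np.float64(11.0)]
```

View pics/w8.png

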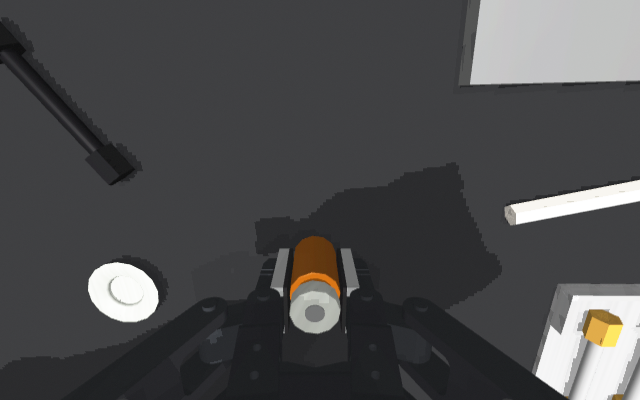

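Emit:
send_rows:
  commands:
    - {"translation": [0, 0, -0.015], "rot": [0, 0, 0], "grip": 0.01}
    - {"translation": [0.008, -0.008, -0.015], "rot": [0, 0, 0], "grip": 0.01}
    - {"translation": [0.0153, -0.0139, -0.01], "rot": [0, 0, 0], "grip": 0.01}
    - {"translation": [0.02, -0.018, 0], "rot": [0, 0, 0], "grip": 0.01}
    - {"translation": [0.02, -0.018, 0], "rot": [0, 0, 0], "grip": 0.01}

```text
t: 15.02
eef_pos: [0.4914, 0.1864, 0.1041]
tool_rot: [-0.001, 0.999, -0.039, 0.001]
contact_force: [0.5, 0.0, -0.6]
gripper_width: 0.256
```

Emit:
send_rows:
  commands:
    - {"translation": [0.02, -0.018, 0], "rot": [0, 0, 0], "grip": 0.01}
    - {"translation": [0.02, -0.018, 0], "rot": [0, 0, 0], "grip": 0.01}
    - {"translation": [0.02, -0.018, 0], "rot": [0, 0, 0], "grip": 0.01}
    - {"translation": [0.01, -0.01, 0], "rot": [0, 0, 0], "grip": 0.01}
    - {"translation": [0.005, -0.005, 0], "rot": [0, 0, 0], "grip": 0.01}

```text
t: 15.43
eef_pos: [0.5719, 0.2506, 0.103]
tool_rot: [-0.001, 0.999, -0.039, 0.001]
contact_force: [0.5, -0.2, 0.2]
gripper_width: 0.256
```

```bash
python3 vv.py w9 0.125
```

```text
[0.5718 0.2506 0.1028] [-0.001  0.999 -0.039  0.001] 15.4833
134 [278. 287.] ctr [0.5584 0.2638] [0.5579 0.2619 0.1221] [array([557.6, 261. ]), np.float64(3.3)]
132 [351. 287.] ctr [0.5867 0.2616] [0.587  0.2597 0.1223] [array([587.3, 258.6]), np.float64(3.2)]
2036 [315. 308.] ctr [0.5718 0.2532] [0.5718 0.2523 0.1239] [array([571.4, 250.8]), np.float64(10.9)]
```

View pics/w9.png

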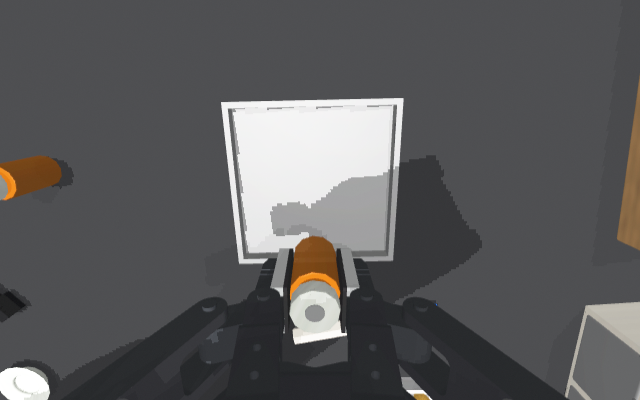

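Emit:
send_rows:
  commands:
    - {"translation": [0, 0, 0.01], "rot": [0, 0, 0], "grip": 0.01}
    - {"translation": [0, 0, 0.018], "rot": [0, 0, 0], "grip": 0.01}
    - {"translation": [0, 0, 0.018], "rot": [0, 0, 0], "grip": 0.01}
    - {"translation": [0, 0, 0.012], "rot": [0, 0, 0], "grip": 0.01}
    - {"translation": [0, 0, 0.006], "rot": [0, 0, 0], "grip": 0.01}

```text
t: 15.9
eef_pos: [0.5683, 0.247, 0.0362]
tool_rot: [0.001, 0.999, -0.039, -0.002]
contact_force: [-0.0, -0.6, -0.2]
gripper_width: 0.261
```

Emit:
send_rows:
  commands:
    - {"translation": [0, 0, 0.003], "rot": [0, 0, 0], "grip": 0.01}
    - {"translation": [0, 0, 0.002], "rot": [0, 0, 0], "grip": 0.01}
    - {"translation": [0, 0, 0.001], "rot": [0, 0, 0], "grip": 0.01}
    - {"translation": [0, 0, 0], "rot": [0, 0, 0], "grip": 0.01}
    - {"translation": [0, 0, 0], "rot": [0, 0, 0], "grip": 0.01}

```text
t: 16.32
eef_pos: [0.5709, 0.2489, 0.033]
tool_rot: [-0.0, 0.999, -0.039, 0.001]
contact_force: [-0.4, -1.2, 0.0]
gripper_width: 0.258
```

Emit:
send_rows:
  commands:
    - {"translation": [0, 0, 0.0005], "rot": [0, 0, 0], "grip": 0.02}
    - {"translation": [0, 0, 0], "rot": [0, 0, 0], "grip": 0.025}
    - {"translation": [0, 0, 0], "rot": [0, 0, 0], "grip": 0.03}
    - {"translation": [0, 0, 0], "rot": [0, 0, 0], "grip": 0.045}
    - {"translation": [0, 0, 0], "rot": [0, 0, 0], "grip": 0.045}

```text
t: 16.73
eef_pos: [0.5705, 0.2487, 0.0319]
tool_rot: [-0.0, 0.999, -0.039, 0.0]
contact_force: [-0.8, 0.0, -0.2]
gripper_width: 0.527
```

Emit:
send_rows:
  commands:
    - {"translation": [0, 0, -0.005], "rot": [0, 0, 0], "grip": 0.045}
    - {"translation": [0, 0, -0.02], "rot": [0, 0, 0], "grip": 0.045}
    - {"translation": [0, 0, -0.025], "rot": [0, 0, 0], "grip": 0.045}
    - {"translation": [0, 0, -0.025], "rot": [0, 0, 0], "grip": 0.05}
    - {"translation": [0, 0, -0.02], "rot": [0, 0, 0], "grip": 0.06}

```text
t: 17.15
eef_pos: [0.5709, 0.2488, 0.129]
tool_rot: [-0.0, 0.999, -0.039, 0.001]
contact_force: [-0.0, -0.5, -0.4]
gripper_width: 0.696
```

```bash
python3 vv.py w10 0.054
```

```text
[0.573  0.2498 0.1329] [-0.002  0.999 -0.039  0.003] 17.2
753 [ 19. 174.] ctr [0.3791 0.2975] [0.3748 0.2968 0.0496] [array([374.4, 296.2]), np.float64(10.9)]
680 [314. 220.] ctr [0.5706 0.25  ] [0.5706 0.2498 0.0535] [array([570.5, 248.9]), np.float64(10.4)]
1534 [610. 355.] ctr [0.8019 0.1123] [0.8018 0.1115 0.054 ] [array([809.8, 100.9]), np.float64(43.8)]
```

View pics/w10.png

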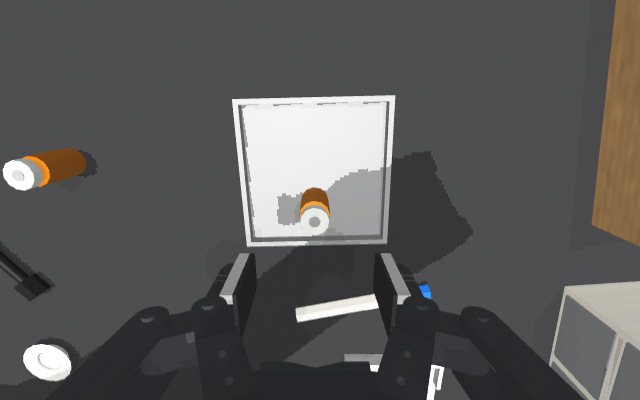

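The first vial stands in the tray, cap at (314,220) and cap height 0.0535 m. The second is at about (0.374, 0.2965).

Emit:
send_rows:
  commands:
    - {"translation": [-0.025, -0.004, 0], "rot": [0, 0, 0], "grip": 0.06}
    - {"translation": [-0.025, -0.004, 0], "rot": [0, 0, 0], "grip": 0.06}
    - {"translation": [-0.025, -0.004, 0], "rot": [0, 0, 0], "grip": 0.06}
    - {"translation": [-0.025, -0.004, 0], "rot": [0, 0, 0], "grip": 0.06}
    - {"translation": [-0.025, -0.004, 0], "rot": [0, 0, 0], "grip": 0.06}

```text
t: 17.62
eef_pos: [0.4463, 0.2785, 0.1271]
tool_rot: [-0.0, 0.999, -0.039, 0.0]
contact_force: [-0.3, -0.4, 0.3]
gripper_width: 0.702
```

Emit:
send_rows:
  commands:
    - {"translation": [-0.025, -0.004, 0], "rot": [0, 0, 0], "grip": 0.06}
    - {"translation": [-0.025, -0.004, 0], "rot": [0, 0, 0], "grip": 0.06}
    - {"translation": [-0.025, -0.004, 0], "rot": [0, 0, 0], "grip": 0.06}
    - {"translation": [0, 0, 0], "rot": [0, 0, 0], "grip": 0.06}
    - {"translation": [0, 0, 0], "rot": [0, 0, 0], "grip": 0.06}

```text
t: 18.03
eef_pos: [0.3726, 0.2967, 0.1271]
tool_rot: [-0.0, 0.999, -0.038, 0.0]
contact_force: [0.5, -0.8, -0.2]
gripper_width: 0.702
```

```bash
python3 vv.py w11 0.05
```

```text
[0.3739 0.2964 0.1272] [-0.     0.999 -0.039  0.   ] 18.0833
666 [316. 219.] ctr [0.3738 0.2978] [0.3737 0.2976 0.0495] [array([373.7, 296.9]), np.float64(10.4)]
793 [588. 262.] ctr [0.5707 0.2487] [0.5681 0.2504 0.0526] [array([570. , 248.9]), np.float64(11.4)]
```

View pics/w11.png

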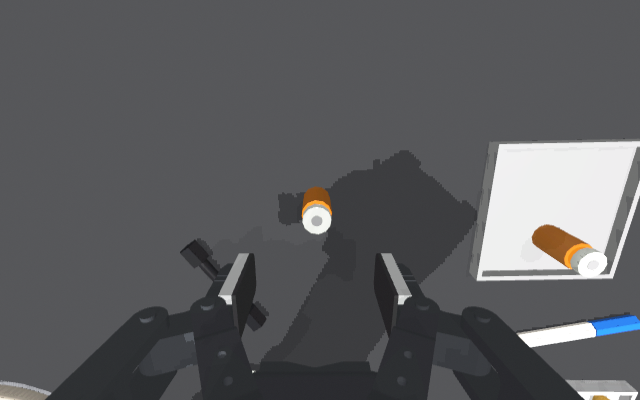

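Emit:
send_rows:
  commands:
    - {"translation": [0, -0.0005, 0.02], "rot": [0, 0, 0], "grip": 0.06}
    - {"translation": [0, 0, 0.025], "rot": [0, 0, 0], "grip": 0.06}
    - {"translation": [0, 0, 0.025], "rot": [0, 0, 0], "grip": 0.06}
    - {"translation": [0, 0, 0.019], "rot": [0, 0, 0], "grip": 0.06}
    - {"translation": [0, 0, 0.01], "rot": [0, 0, 0], "grip": 0.05}

```text
t: 18.5
eef_pos: [0.3743, 0.2955, 0.0258]
tool_rot: [0.001, 0.999, -0.04, -0.0]
contact_force: [0.7, -0.3, 0.3]
gripper_width: 0.593
```

Emit:
send_rows:
  commands:
    - {"translation": [0, 0, 0], "rot": [0, 0, 0], "grip": 0.035}
    - {"translation": [0, 0, 0], "rot": [0, 0, 0], "grip": 0.03}
    - {"translation": [0, 0, 0], "rot": [0, 0, 0], "grip": 0.025}
    - {"translation": [0, 0, 0], "rot": [0, 0, 0], "grip": 0.01}
    - {"translation": [0, 0, 0], "rot": [0, 0, 0], "grip": 0.01}

```text
t: 18.92
eef_pos: [0.3745, 0.2973, 0.0289]
tool_rot: [-0.001, 0.999, -0.039, 0.001]
contact_force: [1.4, -1.2, 3.1]
gripper_width: 0.26
```

Emit:
send_rows:
  commands:
    - {"translation": [0, 0, 0], "rot": [0, 0, 0], "grip": 0.01}
    - {"translation": [0, 0, -0.003], "rot": [0, 0, 0], "grip": 0.01}
    - {"translation": [0, 0, -0.007], "rot": [0, 0, 0], "grip": 0.01}
    - {"translation": [0, 0, -0.01], "rot": [0, 0, 0], "grip": 0.01}
    - {"translation": [0, 0, -0.015], "rot": [0, 0, 0], "grip": 0.01}

```text
t: 19.33
eef_pos: [0.373, 0.2962, 0.0631]
tool_rot: [0.001, 0.999, -0.039, -0.001]
contact_force: [0.2, -0.0, 0.3]
gripper_width: 0.257
```

Emit:
send_rows:
  commands:
    - {"translation": [0, 0, -0.015], "rot": [0, 0, 0], "grip": 0.01}
    - {"translation": [0.01, 0, -0.015], "rot": [0, 0, 0], "grip": 0.01}
    - {"translation": [0.018, -0.001, -0.01], "rot": [0, 0, 0], "grip": 0.01}
    - {"translation": [0.022, -0.002, 0], "rot": [0, 0, 0], "grip": 0.01}
    - {"translation": [0.022, -0.002, 0], "rot": [0, 0, 0], "grip": 0.01}

```text
t: 19.75
eef_pos: [0.4468, 0.2965, 0.1048]
tool_rot: [-0.001, 0.999, -0.039, 0.001]
contact_force: [0.3, -0.1, -0.8]
gripper_width: 0.259
```

Emit:
send_rows:
  commands:
    - {"translation": [0.022, -0.002, 0], "rot": [0, 0, 0], "grip": 0.01}
    - {"translation": [0.022, -0.002, 0], "rot": [0, 0, 0], "grip": 0.01}
    - {"translation": [0.022, -0.002, 0], "rot": [0, 0, 0], "grip": 0.01}
    - {"translation": [0.022, -0.002, 0], "rot": [0, 0, 0], "grip": 0.01}
    - {"translation": [0.018, 0, 0], "rot": [0, 0, 0], "grip": 0.01}

```text
t: 20.17
eef_pos: [0.5536, 0.2959, 0.1039]
tool_rot: [-0.0, 0.999, -0.039, 0.0]
contact_force: [0.1, 0.3, 0.8]
gripper_width: 0.254
```

Emit:
send_rows:
  commands:
    - {"translation": [0.012, 0, 0], "rot": [0, 0, 0], "grip": 0.01}
    - {"translation": [0.008, 0, 0], "rot": [0, 0, 0], "grip": 0.01}
    - {"translation": [0, 0, 0], "rot": [0, 0, 0], "grip": 0.01}
    - {"translation": [0, 0, 0], "rot": [0, 0, 0], "grip": 0.01}
    - {"translation": [0, 0, 0], "rot": [0, 0, 0], "grip": 0.01}

```text
t: 20.58
eef_pos: [0.5708, 0.2945, 0.1029]
tool_rot: [0.0, 0.999, -0.039, -0.001]
contact_force: [-0.0, 0.9, 0.2]
gripper_width: 0.255
```

```bash
python3 vv.py w12 0.125
```

```text
[0.5708 0.2946 0.1029] [-0.     0.999 -0.039 -0.   ] 20.6333
158 [279. 287.] ctr [0.5577 0.3076] [0.5572 0.3058 0.1223] [array([556.7, 305.3]), np.float64(3.7)]
155 [350. 288.] ctr [0.5854 0.3053] [0.5856 0.3035 0.1224] [array([585.7, 303.1]), np.float64(3.4)]
1938 [314. 308.] ctr [0.5708 0.2969] [0.5707 0.2955 0.1233] [array([570.5, 293.9]), np.float64(11.0)]
```

View pics/w12.png

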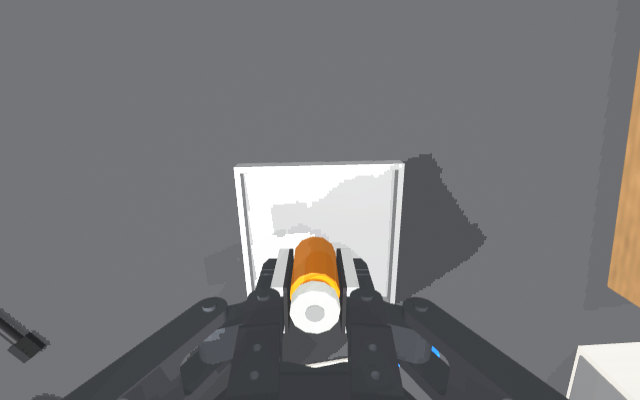

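Emit:
send_rows:
  commands:
    - {"translation": [0, 0, 0.01], "rot": [0, 0, 0], "grip": 0.01}
    - {"translation": [0, 0, 0.018], "rot": [0, 0, 0], "grip": 0.01}
    - {"translation": [0, 0, 0.018], "rot": [0, 0, 0], "grip": 0.01}
    - {"translation": [0, 0, 0.012], "rot": [0, 0, 0], "grip": 0.01}
    - {"translation": [0, 0, 0.006], "rot": [0, 0, 0], "grip": 0.01}

```text
t: 21.05
eef_pos: [0.5703, 0.2937, 0.0364]
tool_rot: [0.001, 0.999, -0.039, -0.002]
contact_force: [-0.2, -0.2, -0.5]
gripper_width: 0.259
```

Emit:
send_rows:
  commands:
    - {"translation": [0, 0, 0.003], "rot": [0, 0, 0], "grip": 0.01}
    - {"translation": [0, 0, 0.002], "rot": [0, 0, 0], "grip": 0.01}
    - {"translation": [0, 0, 0.001], "rot": [0, 0, 0], "grip": 0.01}
    - {"translation": [0, 0, 0], "rot": [0, 0, 0], "grip": 0.01}
    - {"translation": [0, 0, 0], "rot": [0, 0, 0], "grip": 0.01}

```text
t: 21.47
eef_pos: [0.5725, 0.2944, 0.0335]
tool_rot: [-0.0, 0.999, -0.039, 0.0]
contact_force: [0.6, 1.0, -0.5]
gripper_width: 0.255
```

Emit:
send_rows:
  commands:
    - {"translation": [0, 0, 0.0005], "rot": [0, 0, 0], "grip": 0.02}
    - {"translation": [0, 0, 0], "rot": [0, 0, 0], "grip": 0.025}
    - {"translation": [0, 0, 0], "rot": [0, 0, 0], "grip": 0.03}
    - {"translation": [0, 0, 0], "rot": [0, 0, 0], "grip": 0.045}
    - {"translation": [0, 0, 0], "rot": [0, 0, 0], "grip": 0.045}

```text
t: 21.88
eef_pos: [0.5721, 0.2942, 0.0324]
tool_rot: [-0.0, 0.999, -0.039, 0.0]
contact_force: [-0.3, 0.1, 0.8]
gripper_width: 0.526
```

Emit:
send_rows:
  commands:
    - {"translation": [0, 0, -0.005], "rot": [0, 0, 0], "grip": 0.045}
    - {"translation": [0, 0, -0.02], "rot": [0, 0, 0], "grip": 0.045}
    - {"translation": [0, 0, -0.025], "rot": [0, 0, 0], "grip": 0.045}
    - {"translation": [0, 0, -0.025], "rot": [0, 0, 0], "grip": 0.05}
    - {"translation": [0, 0, -0.02], "rot": [0, 0, 0], "grip": 0.06}

```text
t: 22.3
eef_pos: [0.5725, 0.2943, 0.1295]
tool_rot: [-0.0, 0.999, -0.039, 0.001]
contact_force: [0.7, 0.5, -0.2]
gripper_width: 0.695
```

```bash
python3 vv.py w13 0.054; python3 - <<'E'
from h import *
c=read_camera("side");cv2.imwrite("pics/s13.png",c["pixels"][:,:,::-1])
E
```

```text
[0.5745 0.2955 0.1336] [-0.002  0.999 -0.039  0.003] 22.35
683 [314. 220.] ctr [0.5722 0.295 ] [0.5722 0.2947 0.0535] [array([572.2, 293.7]), np.float64(10.7)]
601 [317. 276.] ctr [0.5707 0.2509] [0.5706 0.2504 0.0533] [array([570.5, 249.3]), np.float64(10.7)]
970 [608. 376.] ctr [0.8078 0.1345] [0.808  0.134  0.0537] [array([817.3, 122.8]), np.float64(27.1)]
```

View pics/s13.png

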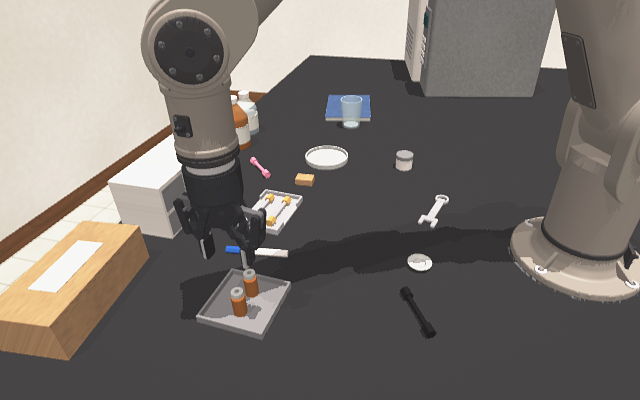

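Both vials stand in the tray at (238,301) and (250,283) in the side view. Now the jar at about (0.361, −0.282).

Emit:
send_rows:
  commands:
    - {"translation": [-0.008, 0.0295, 0], "rot": [0, 0, 0], "grip": 0.07}
    - {"translation": [-0.008, 0.0295, 0], "rot": [0, 0, 0], "grip": 0.07}
    - {"translation": [-0.008, 0.0295, 0], "rot": [0, 0, 0], "grip": 0.07}
    - {"translation": [-0.008, 0.0295, 0], "rot": [0, 0, 0], "grip": 0.07}
    - {"translation": [-0.008, 0.0295, 0], "rot": [0, 0, 0], "grip": 0.07}

```text
t: 22.82
eef_pos: [0.5195, 0.1488, 0.1268]
tool_rot: [0.0, 0.999, -0.039, -0.0]
contact_force: [0.4, 0.4, 0.3]
gripper_width: 0.821
```

Emit:
send_rows:
  commands:
    - {"translation": [-0.008, 0.0295, 0], "rot": [0, 0, 0], "grip": 0.07}
    - {"translation": [-0.008, 0.0295, 0], "rot": [0, 0, 0], "grip": 0.07}
    - {"translation": [-0.008, 0.0295, 0], "rot": [0, 0, 0], "grip": 0.07}
    - {"translation": [-0.008, 0.0295, 0], "rot": [0, 0, 0], "grip": 0.07}
    - {"translation": [-0.008, 0.0295, 0], "rot": [0, 0, 0], "grip": 0.07}

```text
t: 23.23
eef_pos: [0.468, 0.005, 0.127]
tool_rot: [0.0, 0.999, -0.039, -0.0]
contact_force: [0.4, -0.3, 0.7]
gripper_width: 0.82
```

Emit:
send_rows:
  commands:
    - {"translation": [-0.008, 0.0295, 0], "rot": [0, 0, 0], "grip": 0.07}
    - {"translation": [-0.008, 0.0295, 0], "rot": [0, 0, 0], "grip": 0.07}
    - {"translation": [-0.008, 0.0295, 0], "rot": [0, 0, 0], "grip": 0.07}
    - {"translation": [-0.008, 0.0295, 0], "rot": [0, 0, 0], "grip": 0.07}
    - {"translation": [-0.008, 0.0295, 0], "rot": [0, 0, 0], "grip": 0.07}

```text
t: 23.65
eef_pos: [0.4166, -0.1388, 0.1271]
tool_rot: [-0.0, 0.999, -0.039, -0.0]
contact_force: [0.6, -0.4, 0.4]
gripper_width: 0.816
```

Emit:
send_rows:
  commands:
    - {"translation": [-0.009, 0.0295, 0], "rot": [0, 0, 0], "grip": 0.085}
    - {"translation": [-0.009, 0.0295, 0], "rot": [0, 0, 0], "grip": 0.085}
    - {"translation": [-0.009, 0.0295, 0], "rot": [0, 0, 0], "grip": 0.085}
    - {"translation": [-0.009, 0.0295, 0], "rot": [0, 0, 0], "grip": 0.085}
    - {"translation": [-0.009, 0.0295, 0], "rot": [0, 0, 0], "grip": 0.085}

```text
t: 24.07
eef_pos: [0.3601, -0.2822, 0.127]
tool_rot: [-0.0, 0.999, -0.039, -0.0]
contact_force: [0.7, 0.7, -0.9]
gripper_width: 0.996
```

```bash
python3 vv.py w14 0.04
```

```text
[ 0.3575 -0.2881  0.1274] [ 0.002  0.999 -0.043 -0.   ] 24.1167
2738 [317. 212.] ctr [ 0.3621 -0.2799] [ 0.3621 -0.2802  0.0397] [array([ 362. , -280.9]), np.float64(22.6)]
```

View pics/w14.png

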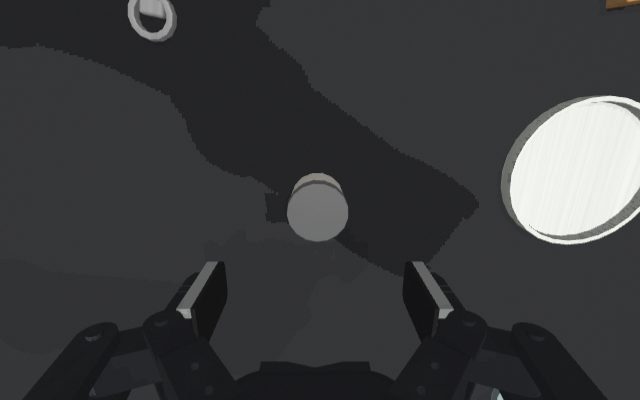

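The jar lid is at (317,212) and measures (0.362, −0.281); the jaws straddle it.

Emit:
send_rows:
  commands:
    - {"translation": [0.002, -0.001, 0.02], "rot": [0, 0, 0], "grip": 0.085}
    - {"translation": [0, 0, 0.025], "rot": [0, 0, 0], "grip": 0.085}
    - {"translation": [0, 0, 0.025], "rot": [0, 0, 0], "grip": 0.085}
    - {"translation": [0, 0, 0.022], "rot": [0, 0, 0], "grip": 0.085}
    - {"translation": [0, 0, 0.016], "rot": [0, 0, 0], "grip": 0.075}
  force: 40

```text
t: 24.53
eef_pos: [0.3625, -0.2795, 0.0174]
tool_rot: [-0.001, 0.999, -0.039, -0.001]
contact_force: [-0.0, 0.9, -0.0]
gripper_width: 0.884
```

Emit:
send_rows:
  commands:
    - {"translation": [0, 0, 0], "rot": [0, 0, 0], "grip": 0.06}
    - {"translation": [0, 0, 0], "rot": [0, 0, 0], "grip": 0.052}
    - {"translation": [0, 0, 0], "rot": [0, 0, 0], "grip": 0.047}
    - {"translation": [0, 0, 0], "rot": [0, 0, 0], "grip": 0.03}
    - {"translation": [0, 0, 0], "rot": [0, 0, 0], "grip": 0.03}

```text
t: 24.95
eef_pos: [0.3639, -0.2806, 0.0203]
tool_rot: [0.0, 0.999, -0.039, 0.001]
contact_force: [0.1, -0.5, -0.9]
gripper_width: 0.522
```

Emit:
send_rows:
  commands:
    - {"translation": [0, 0, 0], "rot": [0, 0, 0], "grip": 0.03}
    - {"translation": [0, 0, -0.003], "rot": [0, 0, 0], "grip": 0.03}
    - {"translation": [0, 0, -0.007], "rot": [0, 0, 0], "grip": 0.03}
    - {"translation": [0, 0, -0.01], "rot": [0, 0, 0], "grip": 0.03}
    - {"translation": [0, 0, -0.015], "rot": [0, 0, 0], "grip": 0.03}

```text
t: 25.37
eef_pos: [0.3628, -0.2799, 0.0548]
tool_rot: [-0.0, 0.999, -0.039, -0.001]
contact_force: [0.7, 1.0, -0.1]
gripper_width: 0.525
```

```bash
python3 vv.py w15 0.075
```

```text
[ 0.3642 -0.281   0.0574] [ 0.001  0.999 -0.039  0.001] 25.4167
8638 [314. 304.] ctr [ 0.3628 -0.2771] [ 0.3627 -0.2781  0.0741] [array([ 362.6, -280.8]), np.float64(23.9)]
251 [249. 288.] ctr [ 0.3376 -0.2676] [ 0.3376 -0.2676  0.0748] [array([ 336.6, -269.4]), np.float64(4.7)]
252 [380. 289.] ctr [ 0.3891 -0.2718] [ 0.3891 -0.2717  0.075 ] [array([ 388.9, -272.8]), np.float64(3.8)]
```

View pics/w15.png

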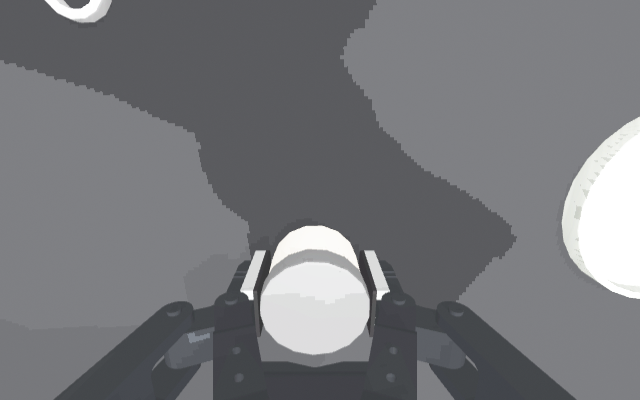

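Emit:
send_rows:
  commands:
    - {"translation": [0, 0, -0.015], "rot": [0, 0, 0], "grip": 0.03}
    - {"translation": [0.01, -0.001, -0.015], "rot": [0, 0, 0], "grip": 0.03}
    - {"translation": [0.018, -0.002, -0.01], "rot": [0, 0, 0], "grip": 0.03}
    - {"translation": [0.024, -0.0025, 0], "rot": [0, 0, 0], "grip": 0.03}
    - {"translation": [0.024, -0.0025, 0], "rot": [0, 0, 0], "grip": 0.03}

```text
t: 25.83
eef_pos: [0.4408, -0.2786, 0.096]
tool_rot: [0.0, 0.999, -0.04, 0.001]
contact_force: [0.1, 0.1, -1.6]
gripper_width: 0.521
```

Emit:
send_rows:
  commands:
    - {"translation": [0.024, -0.0025, 0], "rot": [0, 0, 0], "grip": 0.03}
    - {"translation": [0.024, -0.0025, 0], "rot": [0, 0, 0], "grip": 0.03}
    - {"translation": [0.024, -0.0025, 0], "rot": [0, 0, 0], "grip": 0.03}
    - {"translation": [0.024, -0.0025, 0], "rot": [0, 0, 0], "grip": 0.03}
    - {"translation": [0.018, -0.002, 0], "rot": [0, 0, 0], "grip": 0.03}

```text
t: 26.25
eef_pos: [0.5565, -0.2747, 0.095]
tool_rot: [0.0, 0.999, -0.039, 0.001]
contact_force: [-0.3, 1.2, -0.3]
gripper_width: 0.524
```

Emit:
send_rows:
  commands:
    - {"translation": [0.014, -0.002, 0], "rot": [0, 0, 0], "grip": 0.03}
    - {"translation": [0.007, 0, 0], "rot": [0, 0, 0], "grip": 0.03}
    - {"translation": [0, 0, 0], "rot": [0, 0, 0], "grip": 0.03}
    - {"translation": [0, 0, 0], "rot": [0, 0, 0], "grip": 0.03}
    - {"translation": [0, 0, 0], "rot": [0, 0, 0], "grip": 0.03}

```text
t: 26.67
eef_pos: [0.574, -0.2753, 0.0943]
tool_rot: [0.0, 0.999, -0.04, -0.001]
contact_force: [0.3, -0.2, -0.5]
gripper_width: 0.53
```

```bash
python3 vv.py w16 0.115
```

```text
[ 0.574  -0.2753  0.0944] [ 0.     0.999 -0.04  -0.   ] 26.7167
8529 [314. 305.] ctr [ 0.5739 -0.2722] [ 0.5738 -0.2736  0.1136] [array([ 573.9, -275.9]), np.float64(23.4)]
214 [248. 288.] ctr [ 0.5487 -0.2624] [ 0.5485 -0.2628  0.1143] [array([ 548.3, -263.7]), np.float64(3.2)]
209 [381. 288.] ctr [ 0.6004 -0.2665] [ 0.6006 -0.267   0.1142] [array([ 600.6, -268.2]), np.float64(3.6)]
```

View pics/w16.png

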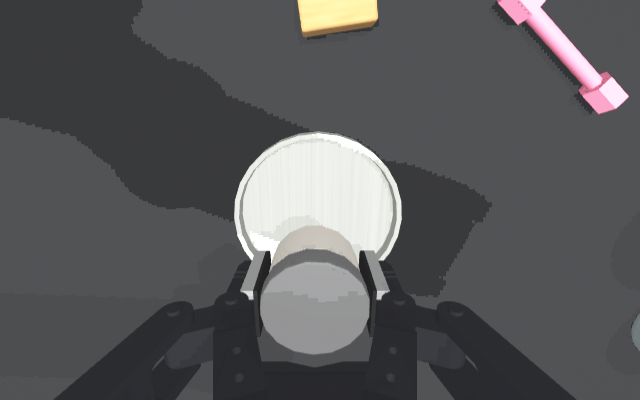

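Emit:
send_rows:
  commands:
    - {"translation": [0, 0, 0.01], "rot": [0, 0, 0], "grip": 0.03}
    - {"translation": [0, 0, 0.018], "rot": [0, 0, 0], "grip": 0.03}
    - {"translation": [0, 0, 0.018], "rot": [0, 0, 0], "grip": 0.03}
    - {"translation": [0, 0, 0.012], "rot": [0, 0, 0], "grip": 0.03}
    - {"translation": [0, 0, 0.006], "rot": [0, 0, 0], "grip": 0.03}

```text
t: 27.13
eef_pos: [0.5736, -0.2744, 0.028]
tool_rot: [-0.001, 0.999, -0.039, -0.002]
contact_force: [-0.8, -0.3, -0.9]
gripper_width: 0.522
```

Emit:
send_rows:
  commands:
    - {"translation": [0, 0, 0.003], "rot": [0, 0, 0], "grip": 0.03}
    - {"translation": [0, 0, 0.002], "rot": [0, 0, 0], "grip": 0.03}
    - {"translation": [0, 0, 0.0005], "rot": [0, 0, 0], "grip": 0.03}
    - {"translation": [0, 0, 0], "rot": [0, 0, 0], "grip": 0.03}
    - {"translation": [0, 0, 0], "rot": [0, 0, 0], "grip": 0.03}

```text
t: 27.55
eef_pos: [0.5759, -0.2751, 0.0255]
tool_rot: [0.0, 0.999, -0.039, 0.001]
contact_force: [0.9, 0.5, -1.2]
gripper_width: 0.523
```

Emit:
send_rows:
  commands:
    - {"translation": [0, 0, 0.001], "rot": [0, 0, 0], "grip": 0.04}
    - {"translation": [0, 0, 0], "rot": [0, 0, 0], "grip": 0.046}
    - {"translation": [0, 0, 0], "rot": [0, 0, 0], "grip": 0.051}
    - {"translation": [0, 0, 0], "rot": [0, 0, 0], "grip": 0.062}
    - {"translation": [0, 0, 0], "rot": [0, 0, 0], "grip": 0.062}

```text
t: 27.97
eef_pos: [0.5755, -0.2749, 0.024]
tool_rot: [0.0, 0.999, -0.039, 0.0]
contact_force: [-0.4, 0.4, 0.4]
gripper_width: 0.726
```

Emit:
send_rows:
  commands:
    - {"translation": [0, 0, -0.005], "rot": [0, 0, 0], "grip": 0.062}
    - {"translation": [0, 0, -0.02], "rot": [0, 0, 0], "grip": 0.062}
    - {"translation": [0, 0, -0.025], "rot": [0, 0, 0], "grip": 0.062}
    - {"translation": [0, 0, -0.03], "rot": [0, 0, 0], "grip": 0.062}
    - {"translation": [0, 0, -0.03], "rot": [0, 0, 0], "grip": 0.062}

```text
t: 28.38
eef_pos: [0.5749, -0.2747, 0.135]
tool_rot: [-0.0, 0.999, -0.039, -0.0]
contact_force: [-0.1, 0.0, -0.4]
gripper_width: 0.726
```

Emit:
send_rows:
  commands:
    - {"translation": [0, 0, -0.03], "rot": [0, 0, 0], "grip": 0.062}
    - {"translation": [0, 0, -0.03], "rot": [0, 0, 0], "grip": 0.062}
    - {"translation": [0, 0, -0.01], "rot": [0, 0, 0], "grip": 0.062}
    - {"translation": [0, 0, 0], "rot": [0, 0, 0], "grip": 0.062}
    - {"translation": [0, 0, 0], "rot": [0, 0, 0], "grip": 0.062}

```text
t: 28.8
eef_pos: [0.5753, -0.2748, 0.204]
tool_rot: [0.0, 0.999, -0.039, 0.0]
contact_force: [0.2, 0.3, 0.2]
gripper_width: 0.729
```

```bash
python3 vv.py w17 0.044; python3 - <<'E'
from h import *
for n in ["side","scene"]:
    c=read_camera(n);cv2.imwrite(f"pics/{n}17.png",c["pixels"][:,:,::-1]);P=cloud(c)
    h=cv2.cvtColor(c["pixels"],cv2.COLOR_RGB2HSV).astype(int);H,S,V=h[...,0],h[...,1],h[...,2]
    for nm,m in [("gold",(H>12)&(H<28)&(S>110)&(V>90)&(P[...,2]<.03)),("lightpen",(S<40)&(V>95)&(abs(P[...,1]-.14)<.015)&(abs(P[...,0]-.6)<.08)),("blue",(H>100)&(H<125)&(S>150)&(P[...,1]>0)),("caps",(S<60)&(V>90)&(abs(P[...,2]-.05)<.012))]:
        for ce,s,l in blobs(m&(P[...,0]>.5)&(P[...,0]<.7)&(abs(P[...,1])<.35),20):
            print(n,nm,s[4],ce.round(),ray(c,*ce,.01).round(3),np.median(P[l],0).round(3))
E
```

```text
[ 0.5747 -0.2744  0.2027] [-0.     0.999 -0.039 -0.001] 28.85
861 [584. 179.] ctr [ 0.83   -0.2863] [ 0.8297 -0.2867  0.0441] [array([ 853. , -297.1]), np.float64(39.7)]
1722 [315. 187.] ctr [ 0.5753 -0.2743] [ 0.5753 -0.2746  0.0435] [array([ 575.2, -275.4]), np.float64(23.0)]
719 [583. 267.] ctr [ 0.8473 -0.3825] [ 0.847  -0.3827  0.0441] [array([ 864. , -396.1]), np.float64(34.6)]
129 [317. 363.] ctr [ 0.5611 -0.4881] [ 0.561  -0.4902  0.042 ] [array([ 561.6, -494.3]), np.float64(17.3)]
side gold 99 [304. 181.] [ 0.593 -0.128] [ 0.592 -0.125  0.011]
side gold 43 [270. 197.] [ 0.65  -0.039] [ 0.645 -0.029  0.018]
side gold 44 [287. 200.] [ 0.607 -0.039] [ 0.602 -0.028  0.019]
side gold 65 [253. 218.] [0.656 0.047] [0.653 0.056 0.016]
side gold 66 [271. 221.] [0.614 0.048] [0.61  0.057 0.015]
side gold 37 [242. 310.] [0.568 0.295] [0.564 0.302 0.019]
side lightpen 327 [266. 252.] [0.585 0.146] [0.587 0.145 0.01 ]
side blue 129 [235. 249.] [0.648 0.154] [0.649 0.155 0.01 ]
side caps 123 [326. 146.] [ 0.591 -0.334] [ 0.573 -0.268  0.044]
side caps 115 [249. 274.] [0.592 0.212] [0.568 0.253 0.054]
side caps 125 [237. 292.] [0.594 0.261] [0.57  0.298 0.054]
scene gold 66 [425. 183.] [0.568 0.297] [0.578 0.284 0.018]
scene gold 68 [412. 188.] [0.566 0.252] [0.576 0.24  0.019]
scene gold 60 [363. 223.] [0.61  0.053] [0.619 0.045 0.019]
scene gold 69 [376. 233.] [0.652 0.051] [0.66  0.044 0.018]
scene gold 81 [330. 235.] [ 0.604 -0.032] [ 0.612 -0.038  0.017]
scene gold 88 [342. 246.] [ 0.646 -0.033] [ 0.653 -0.039  0.017]
scene lightpen 204 [384. 206.] [0.587 0.137] [0.587 0.136 0.011]
scene blue 113 [407. 218.] [0.652 0.145] [0.653 0.144 0.011]
scene caps 44 [428. 169.] [0.52  0.359] [0.574 0.29  0.054]
scene caps 49 [414. 174.] [0.518 0.309] [0.573 0.244 0.054]
scene caps 324 [212. 260.] [ 0.535 -0.263] [ 0.577 -0.278  0.045]
```

View pics/side17.png

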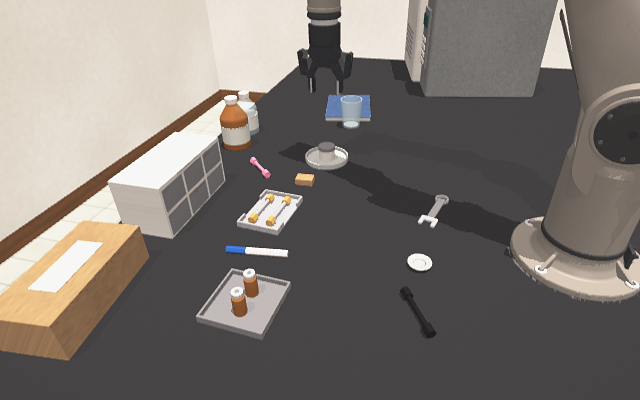

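View pics/scene17.png

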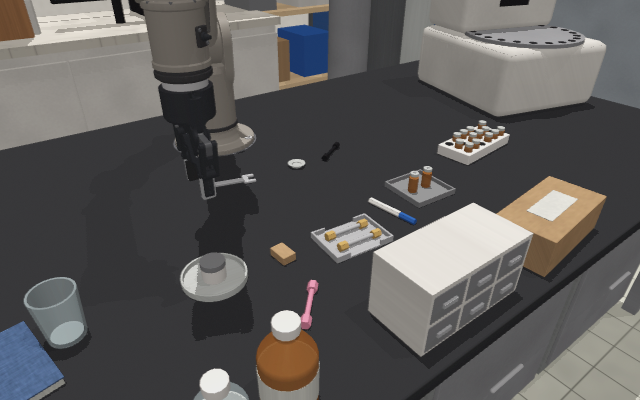

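The side and scene views agree:
- **Vials:** upright in the square tray.
- **Jar:** upright in the round tray at scene (212,268).
- **Tubes:** flat and parallel in the oblong tray.
- **Pen and box:** unmoved.
- **Arm:** clear of everything.

```bash
python3 -c "
from station import *
print(hand_in())"
```

```text
the job is handed in; nothing more can be done
None
```

The job is done and handed in at about 29 s of the 118 s allowed; the hand-in reports no verdict.

I laid both brass-capped tubes in the oblong tray, stood both loose amber vials in the square tray, and stood the jar in the round tray. The arm was raised clear to 0.20 m before I handed in.

The last camera checks were within the limits:

| Piece | Where it ended up | Limit |
|---|---|---|
| Vials | about 22–23 mm either side of the square tray's middle; caps at 53–54 mm, so standing on the floor | 47 mm |
| Jar | about 1–2 mm from the round tray's centre; lid at 44 mm, so standing on the floor | 35 mm |
| Tubes | about 21 mm either side of the oblong tray's centre line, about 3 mm off its middle lengthwise, aligned with it by eye | 40 mm across, 20 mm along |

The pen and the cardboard box showed no movement beyond the 1–4 mm measuring noise. The black and pink look-alikes were not touched. No check failed; the side and scene views differed by a few millimetres (up to about 10 mm on the tubes and vials). That is because each camera sees a different face of the piece.

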